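# Press two bushings home into the rolling-mill end plate

## Robot

A 6-joint arm with a two-finger parallel gripper is mounted at the origin on a cart in front of the work surface, level with it; the furniture and walls round the work are solid. World frame = base frame: x ahead of the robot, y to its left, z up, the work surface at z = 0. Lengths are in mm, angles in rad, forces in N, time in s.
With the tool pointing down it reaches from about 350 to 975 mm from the base axis. Payload 7.1 kg.
Tool frame: the origin (TCP) lies midway between the tips of the shut fingers; the grasp point (between the pads) lies 19 mm behind it; y points along the fingers, x is the direction in which the jaws open and shut, and the axes are right-handed (so a half turn about y gives the same grasp; the last joint's range is limited). The gripper opens to 88 mm and grips with 3 to 60 N. Pads are 20 mm wide; open, the fingers measure 115 mm over their backs; the gripper's body (75 mm by 178 mm) begins 61 mm behind the grasp point.
Start: joints at [-1.294, 0.423, 1.63, -0, 1.089, -0.019], TCP at [182.209, -597.833, 222.675] pointing down, gripper open.
Joint ranges: [-3, 3], [-0.9, 2.11], [0.09, 2.58], [-1.31, 4.45], [0.11, 2.69], [-2.54, 2.54]. Speed limits (rad/s): [2.39, 2.39, 3.01, 3.14, 3.14, 3.14].

## Interface

Orientations are given as a unit quaternion [x, y, z, w].
In Python, from rig import observe, get_image, sign_off, look_for, cut_out gives the robot as it stands.
- The arm moves only by the tool drive_tool, never from a script. Its argument "plan" is a list of rows, each a list of 7 numbers: the turn, a rotation vector about the tool's x, y, z in units of 10 degrees (1.0 is 10 degrees), then the shift along the tool's x, y, z in units of 50 mm (1.0 is 50 mm), then the finger opening in mm, from 0 to 87.8. In form: [[ax, ay, az, tx, ty, tz, jaw], ...]. A call has 1 to 5 rows; each row shifts and turns the commanded pose from where the row before left it, along the tool's axes as they then stand; what a row does not reach is not made up. A row lasts 1/8 s, in which the tool goes at most 62.5 mm and 10.7 degrees, less where a joint would pass 70% of its speed; a pose out of reach is approached as far as the arm can. A call is refused whole if a number of a shift passes 1 or a number of a turn 1, either way. A call with a gripper value outside its range is refused whole. The fingers move at their own pace and stop on an object; the grip force is fixed at half the most. Time passes only in rows, so rows that do not move let the fingers close. It gives the time, the measured TCP pose, the force and the opening at its end, in the units of the state.
- observe(): the state, without advancing time (a new reading comes with each control period).
- get_image(name): name is "scene" or "top" or "wrist"; returns a dict with "pixels" (400x640x3 uint8, red, green, blue), "z_map" (400x640 float32, mm along the optical axis (not along the pixel's ray), 0 where there is no reading), "camera_matrix" (3x3 intrinsics, pixels), "extrinsics" (4x4, takes a point from camera to world coordinates). Camera axes: x right, y down, z forward; pixel columns grow to the right and rows downward; lengths in mm; the calibration is good to about 2 mm. A picture is of the moment at which its call begins.
- sign_off(): hands the job in, once; it reports no verdict.
Trained networks look in the newest picture that a camera, given by its name, has taken for a name from the list of things; names that differ only in an ending like _2 or _b are one class to them, and where a whole thing is asked for, a point or a joint stands for the part that bears it (a point fixed in the world has none). Each returns a list of dicts, best first, with "confidence" (0 to 1); they miss things now and then, are a little off and sometimes report something else, mostly with a low value. They report only what shows in the picture. A call takes as long as a camera call. They do not tell look-alikes from the thing itself.
- look_for(camera, thing): "rect" ([centre column, centre row, width, height] in pixels, round what is visible of it).
- cut_out(camera, thing): "pixels" (400x640 bool, what is visible of it) and "rect" ([centre column, centre row, width, height] in pixels, round what is visible of it).
The state is a dict: "time_s": time; "q": joint angles; "qd": joint speeds; "joint_efforts": joint torques, N m; "tcp_pos": TCP position; "tool_rot": TCP orientation; "contact_force": force on the tool from outside, world axes, zero at the start; "ft_torque": the same for the moment, N m; "width": opening from 0.0 (shut) to 1.0 (fully open).
Only numpy, scipy, OpenCV 4.12 (cv2) and the standard library are available. Lean on these libraries where they do the work, as an engineer would, in place of code of your own. Each camera call takes 0.05 s, during which the arm holds its last target.

## Task

Fit the two brass bushings into the bores of the grey rolling-mill end plate, the large one in the large bore and the small one in the small bore, narrow nose down. Press each one in straight until it is fully home on the hidden shoulder inside the bore: the push is moderate as the taper enters, light while it slides on, and rises sharply when the shoulder is reached; then stop and do not force it harder. Let go of both, and do not shift or upset anything else on the bench.

Things in the scene. Friction and masses are not known exactly. Their poses are not given: they have to be found in the camera images.
- end_plate: grey cast end plate, a block 92 x 180 x 50 mm (its x, y, z) screwed flat to the bench, with four round lugs 12 mm high at its corners (reaching 58 mm from the middle in x). Origin: centre of its underside; z up. It lies at any yaw. Both bores open in its top face, 50 mm up: the large one at y = +42.5 mm, the small one at y = -42.5 mm (85 mm apart).
- large_bore (a point): centre of the mouth of the large bore (50 mm nominal, 52.4 mm wide) in the end plate's top face. Four sprung steel tongues, 2 to 13 mm below the mouth, grip the bushing: they take hold when the underside is 9 to 10 mm below the mouth. As the taper passes them (to about 17 mm deep) the force on the tool rises by about 8 to 17 N over holding the bushing in the air, then it falls back to less; the bushing stays where it is left and must be pressed on.
- small_bore (a point): centre of the mouth of the small bore (36 mm nominal, 38.4 mm wide); same tongues and push.
- large_shoulder: the shoulder (origin at the centre of its top): a flat steel step inside the large bore on which the bushing's underside must rest; 26 to 33 mm below the mouth, different each time. It is stiff (1 mm for 25 N) and springs back. Stopping when the force on the tool has changed by about 30 N, against holding the bushing in the air, is right (36 N is still fine); 70 N on the shoulder is too much.
- small_shoulder: the same for the small bore; 26 to 33 mm below the mouth.
- large_bushing: brass bushing, standing nose down, 66 mm tall, 0.21 to 0.42 kg. From below: nose 44 mm in diameter for 2 mm, a taper to 50 mm at 12 mm, a plain 50 mm body to 36 mm, then a round head 58 mm in diameter from 36 to 66 mm, to be gripped. Origin: centre of its underside; z up through the head. When home the head's underside stands 3 to 10 mm above the plate. The tube stands 58 to 63 mm from it to one side and the small bottle on the opposite side, in any direction.
- small_bushing: brass bushing, standing nose down, 66 mm tall, 0.15 to 0.31 kg, same form but slimmer: nose 30 mm in diameter for 2 mm, a taper to 36 mm at 12 mm, a 36 mm body to 36 mm, then a round head 42 mm in diameter from 36 to 66 mm. Origin: centre of its underside; z up. The steel stake stands 58 to 62 mm from it to one side and the round wooden box on the opposite side, in any direction.
- tube: bystander: white and blue tube standing on its cap, 30 x 38 x 112 mm, origin at the centre of its underside; leave it standing.
- bottle: bystander: small green bottle, 26 x 34 x 82 mm, origin at the centre of its underside; leave it standing.
- stake: bystander: square steel stake, foot 50 x 66 mm and 6 mm high, shaft 36 x 48 mm, 68 mm tall, origin at the centre of its underside.
- round_box: bystander: low round lidded wooden box, 63 mm in diameter, 23 mm tall, origin at the centre of its underside.
- burr_can: bystander: open round tin of burrs, 98 mm in diameter, 84 mm tall, behind the plate; origin at the centre of its underside.
- empty_jar: bystander: empty round glass jar, 86 mm in diameter, 96 mm tall, behind the plate; origin at the centre of its underside.
Things that resemble listed ones, but are neither listed nor needed, are in the scene too. Leave any red look-alike of the large_bushing alone.

How it is judged:
By the outcome, as a careful person would: the job done as asked, in the order asked, and still so for the second after the job is handed in, with the robot touching nothing.
It also fails if it takes over 64 s, if anything falls off the work surface, if the arm or the gripper's body presses on something with over 40 N, if the wrist force passes 120 N, or if a joint passes its speed limit or range.

## Working session

There is one attempt and no reset: what is moved stays moved. The work goes in short steps, Python scripts to look and compute and a tool call to move; the robot and the scene stay as the last step left them, time stands still between calls to the robot, and variables do not carry over. Pictures are saved under pics/ and viewed, and the job is handed in when it is done.

Besides the shell and the picture viewer there is one more tool, called after ">>>" by a JSON object that holds its "name" and its "arguments". drive_tool: Moves the arm, as the interface text tells. Its arguments: {"type":"object","properties":{"plan":{"type":"array","items":{"type":"array","items":{"type":"number"}}}},"required":["plan"]}

```bash
ls; mkdir -p pics; cat > h.py <<'E'
import numpy as np, cv2
from rig import observe, get_image, sign_off, look_for, cut_out
def save(im,name): cv2.imwrite('pics/'+name+'.png',cv2.cvtColor(im['pixels'],cv2.COLOR_RGB2BGR))
def cloud(im):
    K=im['camera_matrix'];z=im['z_map'].astype(float);v,u=np.mgrid[0:400,0:640]
    P=np.stack([(u-K[0,2])/K[0,0]*z,(v-K[1,2])/K[1,1]*z,z,np.ones_like(z)],-1)@np.array(im['extrinsics']).T
    P=P[...,:3].copy(); P[z<=0]=np.nan
    return P
E
python3 - <<'E'
from h import *
s=observe(); print({k:np.round(v,3) for k,v in s.items()})
for c in ['scene','top']:
    im=get_image(c); save(im,c+'0'); np.savez('/tmp/'+c,**im); print(np.round(im['extrinsics'],2).tolist(), im['camera_matrix'].tolist())
    for t in ['end_plate','large_bore','small_bore','large_bushing','small_bushing','tube','bottle','stake','round_box','burr_can','empty_jar']:
        print(c,t,[(np.round(d['rect']).tolist(),round(d['confidence'],2)) for d in look_for(c,t)])
print(observe()['time_s'])
E
```

```text
pics
{'time_s': np.float64(0.0), 'q': array([-1.294,  0.424,  1.631,  0.   ,  1.089, -0.019]), 'qd': array([ 0.002,  0.001,  0.   ,  0.001, -0.001, -0.   ]), 'joint_efforts': array([-2.0000e-03, -5.4464e+01, -2.7366e+01,  6.4000e-02,  2.3000e-02,
       -0.0000e+00]), 'tcp_pos': array([ 182.05 , -597.315,  221.901]), 'tool_rot': array([-0.568,  0.421, -0.42 ,  0.569]), 'contact_force': array([-0.038,  0.026, -0.759]), 'ft_torque': array([-0.021,  0.032, -0.056]), 'width': np.float64(1.001)}
[[-0.53, -0.57, 0.63, -161.29], [-0.85, 0.35, -0.39, 329.82], [-0.0, -0.74, -0.67, 800.78], [0.0, 0.0, 0.0, 1.0]] [[386.26074114066967, 0.0, 314.7274811812655], [0.0, 386.26074114066967, 202.85874094178806], [0.0, 0.0, 1.0]]
scene end_plate []
scene large_bore [([311.0, 223.0, 53.0, 64.0], 0.67)]
scene small_bore [([311.0, 223.0, 55.0, 63.0], 0.57)]
scene large_bushing [([274.0, 264.0, 23.0, 34.0], 0.87), ([258.0, 215.0, 22.0, 29.0], 0.7), ([215.0, 237.0, 24.0, 32.0], 0.62), ([280.0, 300.0, 28.0, 33.0], 0.58)]
scene small_bushing []
scene tube [([236.0, 242.0, 10.0, 36.0], 0.67)]
scene bottle []
s
[... 366 characters left out ...]
end_plate [([307.0, 210.0, 60.0, 85.0], 0.84)]
top large_bore []
top small_bore [([305.0, 212.0, 60.0, 84.0], 0.82)]
top large_bushing [([253.0, 173.0, 29.0, 25.0], 0.91), ([234.0, 252.0, 21.0, 28.0], 0.9), ([220.0, 298.0, 33.0, 25.0], 0.6), ([195.0, 183.0, 24.0, 26.0], 0.57), ([306.0, 208.0, 58.0, 84.0], 0.48)]
top small_bushing [([433.0, 190.0, 23.0, 20.0], 0.56)]
top tube [([210.0, 206.0, 20.0, 13.0], 0.74), ([184.0, 163.0, 26.0, 22.0], 0.69)]
top bottle [([183.0, 161.0, 24.0, 19.0], 0.76)]
top stake [([405.0, 198.0, 35.0, 27.0], 0.87)]
top round_box [([455.0, 182.0, 25.0, 27.0], 0.81)]
top burr_can [([387.0, 133.0, 43.0, 46.0], 0.66)]
top empty_jar [([313.0, 118.0, 39.0, 38.0], 0.8)]
1.2
```

```bash
python3 - <<'E'
import numpy as np,cv2
for c in ['scene','top']:
    d=np.load('/tmp/%s.npz'%c); b=cv2.cvtColor(d['pixels'],cv2.COLOR_RGB2BGR)
    x0,y0,x1,y1=(150,80,480,330) if c=='top' else (180,120,420,320)
    cv2.imwrite('pics/%s_crop.png'%c,cv2.resize(b[y0:y1,x0:x1],(792,600),interpolation=cv2.INTER_CUBIC))
E
```

```text
(no output)
```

View pics/top_crop.png

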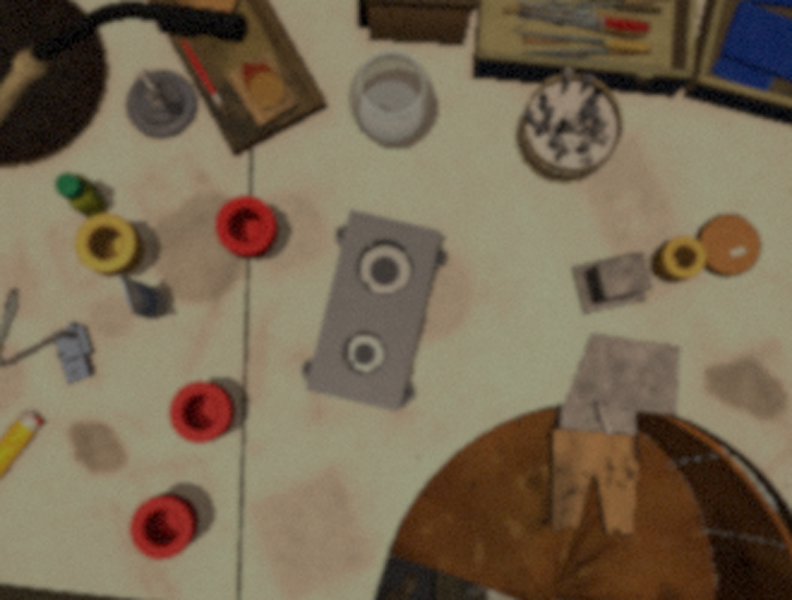

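View pics/scene_crop.png

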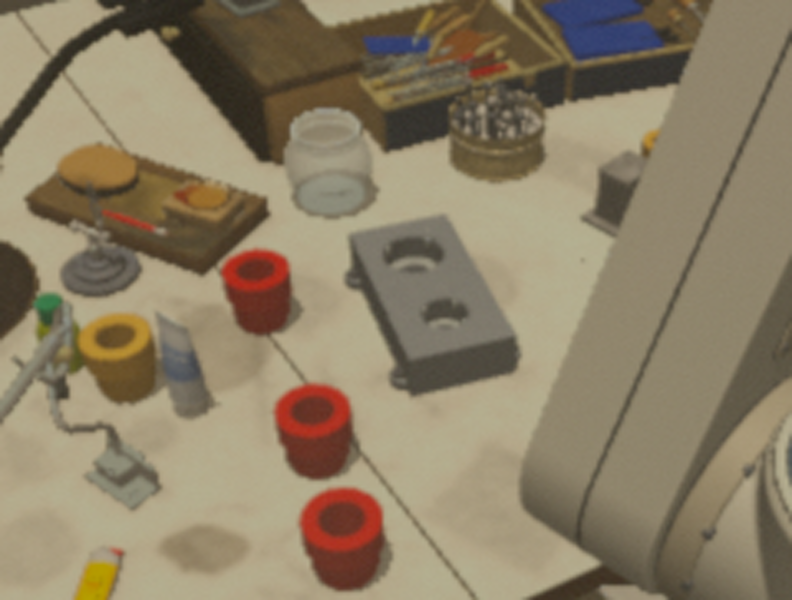

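View pics/top0.png

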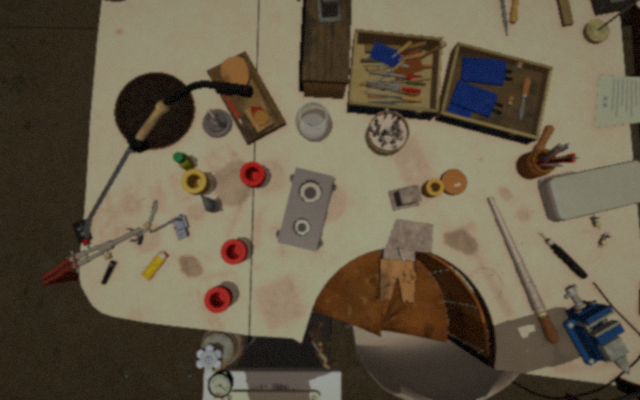

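```bash
python3 - <<'E'
from h import *
d=dict(np.load('/tmp/top.npz')); P=cloud(d)
z=P[...,2]
hm=np.clip(z,0,400)/400*255
hm=np.nan_to_num(hm).astype(np.uint8)
b=cv2.applyColorMap(hm,cv2.COLORMAP_JET); b[np.isnan(z)]=0
cv2.imwrite('pics/hm.png',b)
def pt(u,v): print((u,v),np.round(P[v,u],0))
for u,v in [(194,181),(184,163),(210,206),(253,173),(234,252),(220,298),(310,191),(302,228),(405,198),(433,187),(455,182),(387,133),(313,118),(150,110),(200,90),(245,91),(110,180),(110,245),(180,225),(320,240),(420,280),(380,300),(330,350),(440,270),(220,128), (300,60),(350,40)]: pt(u,v)
E
```

```text
(194, 181) [592. 197.  12.]
(184, 163) [626. 209.  57.]
(210, 206) [524. 138.  84.]
(253, 173) [614.  56.   8.]
(234, 252) [422.  97.   3.]
(220, 298) [315. 125.   5.]
(310, 191) [569. -83.  21.]
(302, 228) [480. -65.  21.]
(405, 198) [ 549. -301.   67.]
(433, 187) [ 583. -381.   20.]
(455, 182) [ 595. -433.   24.]
(387, 133) [ 704. -263.   60.]
(313, 118) [755. -89.   5.]
(150, 110) [759. 303.  37.]
(200, 90) [826. 197.  -3.]
(245, 91) [704.  32. 305.]
(110, 180) [582. 369.  71.]
(110, 245) [437. 316. 160.]
(180, 225) [485. 222.  23.]
(320, 240) [ 453. -109.   11.]
(420, 280) [ 343. -408. -215.]
(380, 300) [ 286. -289. -209.]
(330, 350) [  -0. -178. -807.]
(440, 270) [ 378. -435. -113.]
(220, 128) [724. 139.  14.]
(300, 60) [863. -57.  97.]
(350, 40) [ 905. -171.  113.]
```

View pics/hm.png

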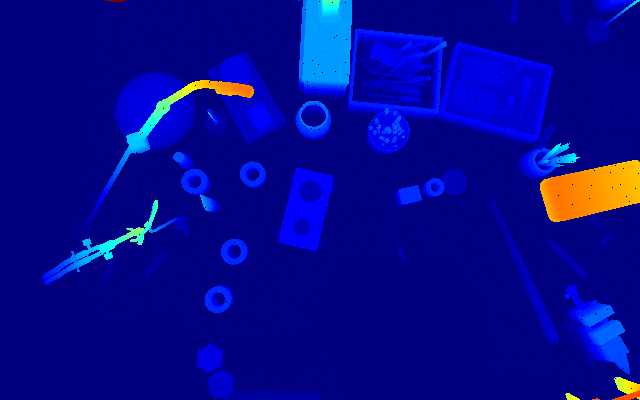

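```bash
python3 - <<'E'
from h import *
from scipy.spatial.transform import Rotation as R
from scipy.optimize import least_squares
print(np.round(R.from_quat(observe()['tool_rot']).as_matrix(),3))
d=dict(np.load('/tmp/top.npz')); P=cloud(d)
z=P[...,2]
def ring(c,zr,r,name):
    D=np.hypot(P[...,0]-c[0],P[...,1]-c[1])
    m=(z>zr[0])&(z<zr[1])&(D<r); Q=P[m]
    print(name,m.sum(),'z med',np.round(np.median(Q[:,2]),1),'centroid',np.round(Q[:,:2].mean(0),1))
    # min enclosing circle
    (cc,rr)=cv2.minEnclosingCircle(Q[:,:2].astype(np.float32)); print('  enc',np.round(cc,1),round(rr,1))
ring((595,190),(58,74),45,'large')
ring((585,-378),(58,74),30,'small')
for r in [(253,173),(234,252),(220,298)]:
    pass
# plate
m=(z>44)&(z<56)&(P[...,0]>420)&(P[...,0]<660)&(P[...,1]>-180)&(P[...,1]<0)
Q=P[m]; print('plate',m.sum(),np.median(Q[:,2]),cv2.minAreaRect(Q[:,:2].astype(np.float32)))
# bystanders above
for nm,c,zr,r in [('tube',(530,140),(80,130),40),('tube base',(540,140),(15,60),45),('bottle',(630,209),(60,100),30),('stake',(549,-301),(60,75),50),('box',(595,-433),(18,30),45)]:
    ring(c,zr,r,nm)
E
```

```text
[[ 0.291  0.     0.957]
 [-0.957  0.     0.291]
 [-0.    -1.     0.   ]]
large 398 z med 65.4 centroid [585.7 183.4]
  enc [597.1 187.8] 42.9
small 194 z med 65.6 centroid [ 577.5 -371.2]
  enc [ 577.3 -371.3] 21.0
plate 2503 49.90605708665248 ((524.667724609375, -74.07251739501953), (91.96969604492188, 180.30657958984375), 77.2049789428711)
tube 106 z med 95.7 centroid [531.3 146. ]
  enc [531. 149.] 18.4
tube base 120 z med 45.2 centroid [545.6 148.9]
  enc [548.9 149.1] 34.0
bottle 127 z med 79.9 centroid [631.2 211.6]
  enc [626.3 206.2] 25.2
stake 327 z med 67.9 centroid [ 557.7 -311.7]
  enc [ 558.1 -311.9] 27.5
box 510 z med 22.9 centroid [ 596.7 -431.5]
  enc [ 597.  -431.2] 31.9
```

```bash
python3 - <<'E'
from h import *
from scipy.optimize import least_squares
d=dict(np.load('/tmp/top.npz')); P=cloud(d); z=P[...,2]
# ring fits with known radii via edge residual on colour mask
rgb=d['pixels'].astype(int)
def ringfit(c,zr,r):
    D=np.hypot(P[...,0]-c[0],P[...,1]-c[1]); m=(z>zr[0])&(z<zr[1])&(D<r+4); Q=P[m][:,:2]
    # maximize: points inside annulus, fit outer hull
    h=cv2.convexHull(Q.astype(np.float32))[:,0]
    f=least_squares(lambda p:np.hypot(h[:,0]-p[0],h[:,1]-p[1])-p[2],[*c,r],loss='soft_l1')
    return np.round(f.x,1),len(h)
c=(585,183)
for _ in range(3):
    f,n=ringfit(c,(58,74),29); c=tuple(f[:2])
print('large',f,n)
print('small',ringfit((577.5,-371.3),(58,74),21))
# bores: plate top points near hole
for c,r in [((566,-83.5),26.2),((483,-64.7),19.2)]:
    D=np.hypot(P[...,0]-c[0],P[...,1]-c[1]); m=(D<r+12)
    hole=m&(z<44); Q=P[...,:2]; top=m&(z>47)
    # search centre maximizing separation
    T=Q[top]
    best=min(((np.sum(np.clip(r-np.hypot(T[:,0]-x,T[:,1]-y),0,None))-0.0,x,y) for x in np.arange(c[0]-6,c[0]+6,.5) for y in np.arange(c[1]-6,c[1]+6,.5)))
    L=[(x,y) for x in np.arange(c[0]-6,c[0]+6,.5) for y in np.arange(c[1]-6,c[1]+6,.5) if np.sum(np.clip(r-np.hypot(T[:,0]-x,T[:,1]-y),0,None))<best[0]+2]
    print('bore',best,np.mean(L,0),len(L),'hole centroid z',np.nanmedian(z[hole]))
hi=(z>110)&(P[...,0]>350)&(P[...,0]<760)&(P[...,1]>-500)&(P[...,1]<450)
vs,us=np.nonzero(hi); Q=P[hi]
o=np.lexsort((Q[:,0],np.round(Q[:,1]/25)))
for k in sorted(set(np.round(Q[:,1]/20))):
    s=Q[np.round(Q[:,1]/20)==k]; print('y',k*20,'n',len(s),'x',np.round([s[:,0].min(),s[:,0].max()]),'z',np.round([s[:,2].min(),s[:,2].max()]))
E
```

```text
large [583.7 182.5  28.7] 31
small (array([ 576.8, -370.9,   20.5]), 25)
bore (np.float64(11.32923583837701), np.float64(565.5), np.float64(-83.5)) [565.75 -83.25] 4 hole centroid z 22.06732093364394
bore (np.float64(4.6494853368102795), np.float64(483.0), np.float64(-64.7)) [482.75 -64.7 ] 6 hole centroid z 21.98323832371409
y -500.0 n 336 x [499. 560.] z [278. 307.]
y -480.0 n 6 x [540. 549.] z [281. 285.]
y 20.0 n 74 x [697. 718.] z [285. 306.]
y 40.0 n 136 x [698. 722.] z [287. 307.]
y 60.0 n 138 x [706. 725.] z [277. 304.]
y 80.0 n 129 x [708. 730.] z [273. 296.]
y 100.0 n 78 x [685. 736.] z [271. 594.]
y 120.0 n 105 x [684. 739.] z [259. 595.]
y 140.0 n 89 x [519. 740.] z [110. 592.]
y 160.0 n 79 x [537. 738.] z [111. 248.]
y 180.0 n 70 x [719. 733.] z [206. 232.]
y 200.0 n 85 x [706. 730.] z [178. 215.]
y 220.0 n 196 x [491. 731.] z [161. 197.]
y 240.0 n 278 x [443. 713.] z [130. 207.]
y 260.0 n 261 x [439. 701.] z [110. 204.]
y 280.0 n 201 x [445. 688.] z [110. 191.]
y 300.0 n 205 x [437. 679.] z [112. 175.]
y 320.0 n 164 x [408. 671.] z [110. 164.]
y 340.0 n 72 x [410. 440.] z [128. 155.]
y 360.0 n 72 x [409. 436.] z [123. 137.]
y 380.0 n 160 x [399. 451.] z [111. 127.]
y 400.0 n 59 x [398. 444.] z [110. 126.]
```

```bash
python3 - <<'E'
from h import *
d=dict(np.load('/tmp/top.npz')); P=cloud(d); z=P[...,2]
m=(z>500)&(z<700)&(P[...,0]<760)&(abs(P[...,1])<450); print(np.argwhere(m)[:8],m.sum())
s=dict(np.load('/tmp/scene.npz')); S=cloud(s); 
A=np.concatenate([P.reshape(-1,3),S.reshape(-1,3)])
A=A[np.isfinite(A).all(1)]
g=np.array([583.7,182.5])
for ang in (127,117,107,137,147):
    a=np.radians(ang); ex=np.array([np.cos(a),np.sin(a)]); ey=np.array([-ex[1],ex[0]])
    for nm,hx,hy in (('jaw-long',89,37.5),('jaw-short',37.5,89)):
        q=A[A[:,2]>112]; q=q[q[:,2]<260]; r=q[:,:2]-g; u=np.abs(r@ex)-hx; v=np.abs(r@ey)-hy
        dd=np.maximum(u,v); i=np.argsort(dd)[:400]
        print(ang,nm,'min gap',np.round(dd[i[0]],1),np.round(q[i[0]]), np.round(dd[i[20]],1),np.round(q[i[20]]))
    # fingers: boxes at ±(44..57.5) along ex, ±10 along ey, z 39..112
    q=A[(A[:,2]>30)&(A[:,2]<115)]; r=q[:,:2]-g; u=np.abs(np.abs(r@ex)-50.7)-6.8; v=np.abs(r@ey)-12; dd=np.maximum(u,v); i=dd.argsort()
    print('   finger',np.round(dd[i[[0,5,10]]],1),np.round(q[i[0]]))
E
```

```text
[[  0 105]
 [  0 106]
 [  0 107]
 [  0 108]
 [  0 109]
 [  0 110]
 [  0 111]
 [  0 112]] 32
127 jaw-long min gap -18.9 [527. 227. 171.] -12.3 [522. 222. 178.]
127 jaw-short min gap -37.1 [545. 154. 112.] 22.2 [651. 279. 117.]
   finger [12.  12.5 12.8] [561. 205.  44.]
117 jaw-long min gap -8.4 [523. 238. 152.] -4.1 [520. 233. 168.]
117 jaw-short min gap -32.7 [541. 155. 113.] 17.1 [653. 279. 115.]
   finger [12.  12.7 13.2] [569. 211.  59.]
107 jaw-long min gap 3.7 [527. 227. 171.] 7.6 [545. 154. 112.]
107 jaw-short min gap -24.0 [541. 155. 113.] 18.6 [671. 265. 140.]
   finger [12.2 13.  13.4] [574. 213.  67.]
137 jaw-long min gap -19.7 [527. 223. 172.] -12.9 [518. 223. 180.]
137 jaw-short min gap -28.8 [545. 154. 112.] 22.5 [703. 224. 173.]
   finger [11.8 12.4 12.6] [561. 205.  44.]
147 jaw-long min gap -19.1 [527. 223. 172.] -11.7 [518. 224. 181.]
147 jaw-short min gap -20.7 [545. 154. 112.] 19.8 [685. 247. 156.]
   finger [11.7 12.4 12.8] [554. 196.  64.]
```

>>> {"name": "drive_tool", "arguments": {"plan": [[0, 0.6, 0, -0.9, 0, 0.4, 87.8], [0, 0.6, 0, -0.95, 0.1, 0.5, 87.8], [0, 0, 0, -1, 0.1, 0.62, 87.8], [0, 0, 0, -1, 0.1, 0.62, 87.8], [0, 0, 0, -1, 0.1, 0.62, 87.8]]}}

```text
time_s: 1.82
tcp_pos: [284.1, -338.7, 202.8]
tool_rot: [0.521, -0.478, 0.478, -0.521]
contact_force: [0.6, -0.5, -0.0]
width: 1.002
```

>>> {"name": "drive_tool", "arguments": {"plan": [[0, 0, 0, -1, 0.1, 0.62, 87.8], [0, 0, 0, -1, 0.1, 0.62, 87.8], [0, 0, 0, -1, 0.1, 0.62, 87.8], [0, 0, 0, -1, 0, 0.62, 87.8], [0, 0, 0, -1, 0, 0.62, 87.8]]}}

```text
time_s: 2.45
tcp_pos: [417.2, -75.9, 188.0]
tool_rot: [-0.521, 0.478, -0.478, 0.521]
contact_force: [1.1, -1.0, -0.3]
width: 1.003
```

```bash
cat >> h.py <<'E'
from scipy.spatial.transform import Rotation as R
def st():
    s=observe(); M=R.from_quat(s['tool_rot']).as_matrix()
    print('t',round(s['time_s'],2),'tcp',np.round(s['tcp_pos'],1),'xang',round(np.degrees(np.arctan2(M[1,0],M[0,0])),1),'yz',np.round(M[:,1],3),'F',np.round(s['contact_force'],1),'w',round(float(s['width'])*88,1),'q',np.round(s['q'],2)); return s,M
def goto(target):
    s,M=st(); d=M.T@(np.array(target)-s['tcp_pos']); print('units to go',np.round(d/50,3))
E
python3 - <<'E'
from h import *
goto((583.7,182.5,150))
im=get_image('wrist'); save(im,'w1'); np.savez('/tmp/w1',**im); print(np.round(im['extrinsics'],2).tolist())
E
```

```text
t 2.45 tcp [417.2 -75.9 188. ] xang -85.1 yz [ 0.001 -0.    -1.   ] F [ 1.1 -1.  -0.3] w 88.2 q [-0.21  0.18  2.08 -0.    0.88  1.28]
units to go [-4.862  0.762  3.762]
[[0.09, -0.97, -0.25, 484.73], [-1.0, -0.08, -0.02, -70.19], [-0.0, 0.25, -0.97, 349.28], [0.0, 0.0, 0.0, 1.0]]
```

View pics/w1.png

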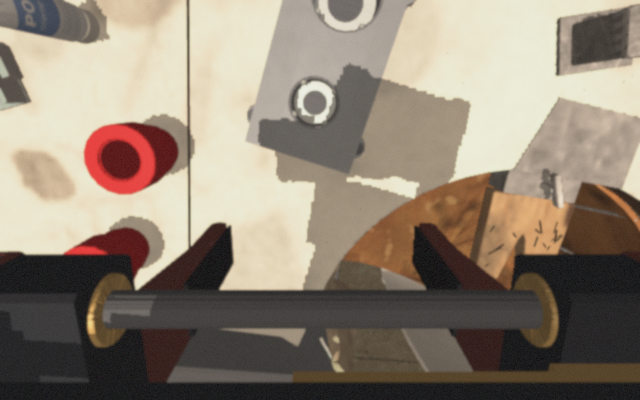

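>>> {"name": "drive_tool", "arguments": {"plan": [[0, 0, 0, -1, 0, 0.6, 87.8], [0, 0, 0, -1, 0, 0.6, 87.8], [0, 0, 0, -1, 0, 0.6, 87.8], [0, 0, 0, -1, 0, 0.5, 87.8], [0, 0, 0, -0.8, 0, 0.2, 87.8]]}}

```text
time_s: 3.12
tcp_pos: [521.3, 174.5, 187.8]
tool_rot: [-0.521, 0.478, -0.478, 0.522]
contact_force: [-0.1, -0.3, -0.3]
width: 0.997
```

```bash
python3 - <<'E'
from h import *
goto((583.7,182.5,150))
im=get_image('wrist'); save(im,'w2'); np.savez('/tmp/w2',**im)
for t in ['large_bushing']: print([(np.round(d['rect'],1).tolist(),round(d['confidence'],2)) for d in look_for('wrist',t)])
E
```

```text
t 3.12 tcp [521.3 174.5 187.8] xang -85.0 yz [ 0.001  0.    -1.   ] F [-0.1 -0.3 -0.3] w 87.8 q [0.3  0.36 1.83 0.   0.96 1.78]
units to go [-0.05   0.758  1.257]
[([398.9, 268.1, 52.5, 43.1], 0.98), ([484.5, 96.8, 90.4, 79.0], 0.67), ([356.3, 353.4, 54.4, 39.7], 0.63), ([316.2, 108.3, 75.8, 74.2], 0.61)]
```

View pics/w2.png

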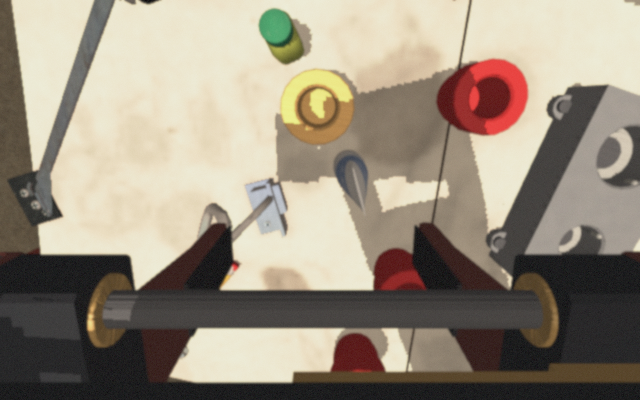

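```bash
cat >> h.py <<'E'
from scipy.optimize import least_squares
def rays_to_plane(im,uv,zp):
    K=im['camera_matrix'];E=np.array(im['extrinsics'])
    r=np.stack([(uv[:,0]-K[0,2])/K[0,0],(uv[:,1]-K[1,2])/K[1,1],np.ones(len(uv))],1)@E[:3,:3].T
    t=(zp-E[2,3])/r[:,2]; return E[:3,3]+r*t[:,None]
def circ(Q,x0):
    f=least_squares(lambda p:np.hypot(Q[:,0]-p[0],Q[:,1]-p[1])-p[2],x0,loss='soft_l1',f_scale=0.7)
    return f.x,np.std(f.fun)
def head(im,c,r,zt=66,tol=5):
    """circle fit of top ring outer edge at z=zt, by depth mask"""
    P=cloud(im); m=(np.abs(P[...,2]-zt)<tol)&(np.hypot(P[...,0]-c[0],P[...,1]-c[1])<r+8)
    m=cv2.morphologyEx(m.astype(np.uint8),cv2.MORPH_OPEN,np.ones((3,3)))
    cs,_=cv2.findContours(m,cv2.RETR_EXTERNAL,cv2.CHAIN_APPROX_NONE); k=max(cs,key=cv2.contourArea)[:,0].astype(float)
    k=cv2.convexHull(k.astype(np.float32))[:,0].astype(float)
    Q=rays_to_plane(im,k,zt); return circ(Q,[*c,r]), np.median(P[m>0][:,2])
E
python3 - <<'E'
from h import *
im=dict(np.load('/tmp/w2.npz'))
P=cloud(im)
print(np.round(P[108,285],1),np.round(P[70,316],1))
print(head(im,(584,182.5),29))
# red heads for cross-calibration top vs wrist
im1=dict(np.load('/tmp/w1.npz')); t=dict(np.load('/tmp/top.npz'))
print('top',head(t,(584,182.5),29))
# bores in w1 (bright ring?), plate top
for nm,i in (('w1',im1),('w2',im),('top',t)):
    P=cloud(i)
    for c,r in (((566,-83.5),26.2),((483,-64.7),19.2)):
        D=np.hypot(P[...,0]-c[0],P[...,1]-c[1]); h=(D<r+6)&(P[...,2]<46); 
        if h.sum()<30: continue
        hh=cv2.convexHull(np.argwhere(h)[:,::-1].astype(np.float32))[:,0].astype(float)
        Q=rays_to_plane(i,hh,50); print(nm,c,np.round(circ(Q,[*c,r])[0],1),round(circ(Q,[*c,r])[1],2),len(Q), 'plate z',np.nanmedian(P[...,2][(D<r+12)&(D>r+3)]))
E
```

```text
[581.  208.8  64.3] [610.9 187.1  65.1]
((array([583.54876254, 184.1163891 ,  28.51644914]), np.float64(0.14351835042286093)), np.float64(65.1150109767384))
top ((array([583.61614576, 182.14597621,  28.81992848]), np.float64(0.26581851266527823)), np.float64(65.4941683072704))
w1 (566, -83.5) [564.7 -82.   25.7] 0.16 18 plate z 49.22873025924662
w1 (483, -64.7) [482.8 -63.5  18.8] 0.23 23 plate z 49.204880608130395
w2 (566, -83.5) [565.7 -79.6  25.7] 0.36 19 plate z 49.06781963213626
w2 (483, -64.7) [484.  -60.9  18.4] 0.62 18 plate z 49.026858385119084
top (566, -83.5) [565.9 -83.6  25.9] 1.02 16 plate z 50.17155925440608
top (483, -64.7) [482.8 -66.1  19.4] 1.57 11 plate z 49.99197495713668
```

```bash
python3 - <<'E'
from h import *
im=dict(np.load('/tmp/w2.npz')); s,M=st()
K=im['camera_matrix'];E=np.array(im['extrinsics']); print(K)
def proj(p):
    c=np.linalg.inv(E)@np.r_[p,1]; return np.round((K@c[:3]/c[2])[:2],1),round(c[2],1)
T=s['tcp_pos']
for dx in (-44,0,44): print(dx,proj(T+M[:,0]*dx), proj(T+M[:,0]*dx+M[:,2]*10))
b=cv2.cvtColor(im['pixels'],cv2.COLOR_RGB2BGR)
cv2.imwrite('pics/tips.png',cv2.resize(b[200:290,200:440],(800,300),interpolation=cv2.INTER_NEAREST))
print(np.round(im['z_map'][225:245:4,200:236:4]))
print(np.round(im['z_map'][225:245:4,410:446:4]))
E
```

```text
t 3.23 tcp [521.1 175.6 187.8] xang -84.8 yz [ 0.001  0.001 -1.   ] F [-0.1  0.2 -0.9] w 88.3 q [0.3  0.36 1.83 0.   0.96 1.78]
[[357.14162351   0.         322.35399693]
 [  0.         357.14162351 192.22686704]
 [  0.           0.           1.        ]]
-44 (array([229.1, 245.8]), np.float64(173.2)) (array([227.7, 226.3]), np.float64(170.7))
0 (array([319.9, 245.5]), np.float64(173.1)) (array([319.8, 226. ]), np.float64(170.6))
44 (array([410.6, 245.3]), np.float64(173.1)) (array([411.9, 225.8]), np.float64(170.6))
[[236. 237. 236. 166. 168. 167. 168. 183. 186.]
 [239. 238. 161. 162. 162. 162. 164. 167. 372.]
 [241. 157. 157. 158. 158. 158. 161. 167. 282.]
 [152. 153. 152. 152. 152. 157. 158. 166. 280.]
 [148. 149. 149. 149. 152. 152. 160. 166. 173.]]
[[369. 370. 370. 167. 166. 166. 168. 371. 369.]
 [371. 171. 167. 163. 163. 162. 161. 161. 372.]
 [373. 171. 164. 161. 158. 158. 156. 158. 157.]
 [375. 171. 163. 157. 156. 152. 153. 154. 153.]
 [373. 172. 164. 157. 152. 152. 149. 147. 148.]]
```

View pics/tips.png

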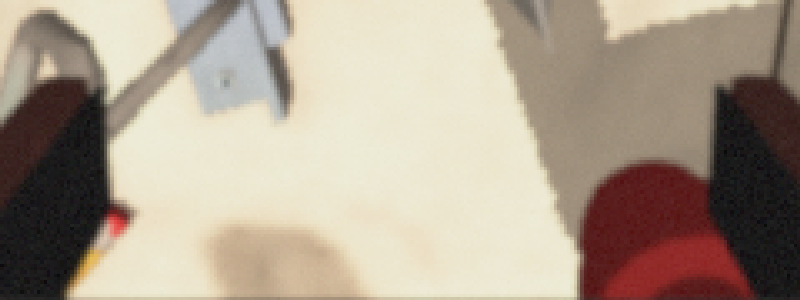

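>>> {"name": "drive_tool", "arguments": {"plan": [[0, 0, 0, 0, 0, 0.3, 87.8], [0, 0, 0, 0, 0, 0, 87.8], [0, 0, 0, 0, 0, 0, 87.8]]}}

```text
time_s: 3.6
tcp_pos: [535.1, 172.4, 187.6]
tool_rot: [0.521, -0.478, 0.478, -0.521]
contact_force: [-0.8, -0.5, 0.4]
width: 1.0
```

```bash
cat >> h.py <<'E'
def rel(im,s,p):
    """world point -> tool coords rel TCP"""
    M=R.from_quat(s['tool_rot']).as_matrix(); return M.T@(np.asarray(p)-s['tcp_pos'])
def proj(im,p):
    E=np.array(im['extrinsics']);K=im['camera_matrix'];c=np.linalg.inv(E)@np.r_[p,1]; return (K@c[:3]/c[2])[:2]
E
python3 - <<'E'
from h import *
for _ in range(2):
    s,M=st(); im=get_image('wrist')
    (f,e),zz=head(im,(584,183),29); print(f,e,zz,'tool rel',rel(im,s,[f[0],f[1],66]), 'tcp proj',proj(im,s['tcp_pos']+M[:,2]*10))
save(im,'w3'); np.savez('/tmp/w3',**im)
t=get_image('top'); print(head(t,(584,183),29)); save(t,'top3')
E
```

```text
t 3.6 tcp [535.1 172.4 187.6] xang -85.1 yz [-0. -0. -1.] F [-0.8 -0.5  0.4] w 88.0 q [ 0.29  0.38  1.8  -0.    0.97  1.78]
[583.6079704  184.16161351  28.52645444] 0.10314576600686834 65.10729465992961 tool rel [ -7.68323087 121.59096953  49.38101155] tcp proj [322.12154745 225.80519498]
t 3.65 tcp [535.  172.5 187.6] xang -85.1 yz [-0. -0. -1.] F [ 0.2 -0.5  0.3] w 87.9 q [ 0.29  0.38  1.8  -0.    0.97  1.78]
[583.64804489 184.13180429  28.53531289] 0.10596328858454325 65.0822015406747 tool rel [ -7.52402233 121.61568384  49.53790488] tcp proj [322.15632049 225.78289307]
((array([575.12233204, 199.09746081,  12.22346643]), np.float64(3.422942869336497)), np.float64(65.37623440189554))
```

>>> {"name": "drive_tool", "arguments": {"plan": [[0, 0, 0, -0.16, 0, 0.98, 87.8], [0, 0, 0, 0, 0, 0, 87.8], [0, 0, 0, 0, 0.9, 0, 87.8], [0, 0, 0, 0, 0.9, 0, 87.8], [0, 0, 0, 0, 0.2, 0, 87.8]]}}

```text
time_s: 4.38
tcp_pos: [580.3, 184.7, 85.1]
tool_rot: [0.523, -0.479, 0.477, -0.519]
contact_force: [0.2, 0.3, 0.8]
width: 1.0
```

```bash
python3 - <<'E'
from h import *
goto((583.8,184.5,39)); im=get_image('wrist'); save(im,'w4'); np.savez('/tmp/w4',**im)
E
```

```text
t 4.38 tcp [580.3 184.7  85.1] xang -85.1 yz [-0.006 -0.002 -1.   ] F [0.2 0.3 0.8] w 88.0 q [0.29 0.58 1.74 0.   0.82 1.77]
units to go [0.009 0.921 0.075]
```

View pics/w4.png

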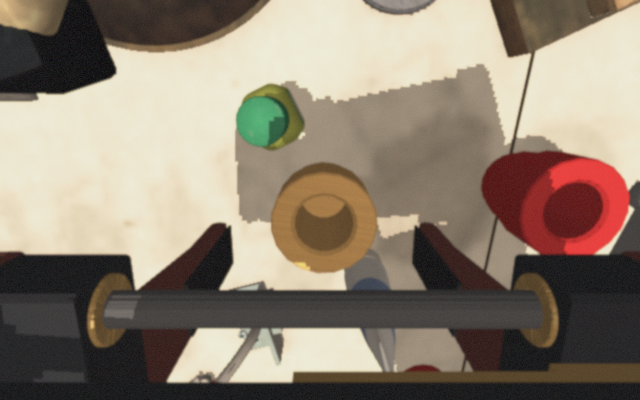

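>>> {"name": "drive_tool", "arguments": {"plan": [[0, 0, 0, 0, 0.5, 0, 87.8], [0, 0, 0, 0, 0.42, 0, 87.8], [0, 0, 0, 0, 0, 0, 87.8]]}}

```text
time_s: 4.8
tcp_pos: [582.4, 185.5, 41.1]
tool_rot: [0.522, -0.478, 0.478, -0.521]
contact_force: [-0.1, -0.4, -0.6]
width: 1.0
```

```bash
python3 - <<'E'
from h import *
goto((583.8,184.5,39)); im=get_image('wrist'); save(im,'w5'); np.savez('/tmp/w5',**im)
s,M=st();(f,e),zz=head(im,(584,184),29); print(f,e,zz,'tool rel',rel(im,s,[f[0],f[1],66]))
E
```

```text
t 4.8 tcp [582.4 185.5  41.1] xang -85.1 yz [-0.002 -0.001 -1.   ] F [-0.1 -0.4 -0.6] w 88.0 q [0.29 0.65 1.75 0.   0.74 1.77]
units to go [0.022 0.041 0.026]
t 4.85 tcp [583.1 185.7  41.9] xang -85.1 yz [-0. -0. -1.] F [-0.6  0.4  0.1] w 88.1 q [ 0.29  0.65  1.75 -0.    0.74  1.77]
[585.0835724  184.29734422  28.41618311] 0.16601118040540266 65.00907779753723 tool rel [  1.54574024 -24.13133655   1.80222494]
```

View pics/w5.png

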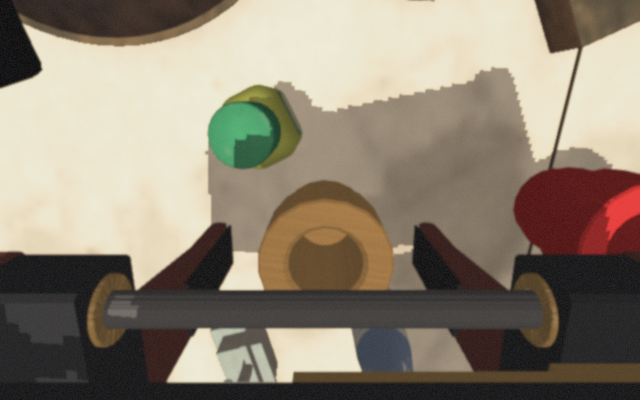

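>>> {"name": "drive_tool", "arguments": {"plan": [[0, 0, 0, 0.02, 0.06, 0.03, 87.8], [0, 0, 0, 0, 0, 0, 40], [0, 0, 0, 0, 0, 0, 40], [0, 0, 0, 0, 0, 0, 40], [0, 0, 0, 0, 0, 0, 40]]}}

```text
time_s: 5.48
tcp_pos: [584.9, 184.8, 38.9]
tool_rot: [-0.521, 0.478, -0.478, 0.521]
contact_force: [-0.9, -0.7, 1.4]
width: 0.652
```

>>> {"name": "drive_tool", "arguments": {"plan": [[0, 0, 0, 0, 0, 0, 40], [0, 0, 0, 0, 0, 0, 40]]}}

```text
time_s: 5.72
tcp_pos: [584.9, 184.8, 38.9]
tool_rot: [-0.521, 0.478, -0.478, 0.521]
contact_force: [-1.1, -1.4, 3.1]
width: 0.652
```

```bash
python3 - <<'E'
from h import *
s,M=st(); im=get_image('wrist'); save(im,'w6'); np.savez('/tmp/w6',**im)
(f,e),zz=head(im,(584,184),29); print(f,e,zz,'tool rel',rel(im,s,[f[0],f[1],66]))
E
```

```text
t 5.72 tcp [584.9 184.8  38.9] xang -85.1 yz [ 0.  0. -1.] F [-1.1 -1.4  3.1] w 57.4 q [ 0.29  0.66  1.75 -0.    0.74  1.77]
[571.31331025 182.74162873  42.25809762] 3.745166251730082 65.0357197486154 tool rel [  0.91286521 -27.12956367 -13.71684334]
```

View pics/w6.png

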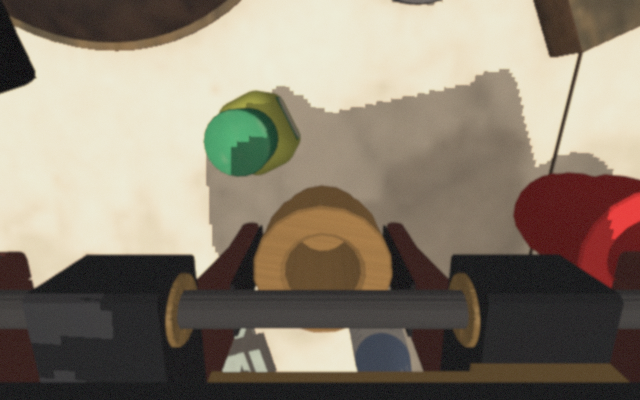

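>>> {"name": "drive_tool", "arguments": {"plan": [[0, 0, 0, 0, -0.2, 0, 40], [0, 0, 0, 0, -0.6, 0, 40], [0, 0, 0, 0, -0.8, 0, 40], [0, 0, 0, 0, -0.7, 0, 40], [0, 0, 0, 0, -0.2, 0, 40]]}}

```text
time_s: 6.4
tcp_pos: [585.9, 185.2, 166.1]
tool_rot: [-0.52, 0.477, -0.479, 0.522]
contact_force: [-0.3, -1.0, -2.2]
width: 0.661
```

```bash
python3 - <<'E'
from h import *
goto((516,-80,165)); im=get_image('wrist'); save(im,'w7'); np.savez('/tmp/w7',**im)
E
```

```text
t 6.4 tcp [585.9 185.2 166.1] xang -85.0 yz [ 0.004  0.001 -1.   ] F [-0.3 -1.  -2.2] w 58.1 q [0.29 0.47 1.7  0.   0.97 1.77]
units to go [ 5.163  0.011 -1.851]
```

View pics/w7.png

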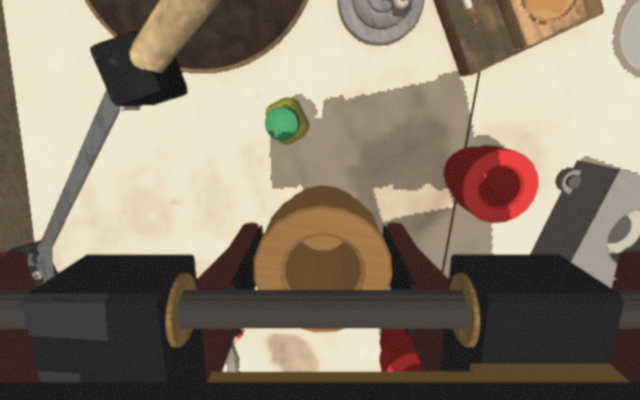

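Bushing held upright and both neighbours still stand; moving to view the bore.

>>> {"name": "drive_tool", "arguments": {"plan": [[0, 0, 0, 0.9, 0, -0.2, 40], [0, 0, 0, 1, 0, -0.4, 40], [0, 0, 0, 1, 0, -0.4, 40], [0, 0, 0, 1, 0, -0.4, 40], [0, 0, 0, 1, 0, -0.4, 40]]}}

```text
time_s: 7.08
tcp_pos: [514.6, -68.3, 162.2]
tool_rot: [0.522, -0.479, 0.477, -0.521]
contact_force: [1.3, -0.6, -2.2]
width: 0.657
```

>>> {"name": "drive_tool", "arguments": {"plan": [[0, 0, 0, 0.25, 0, 0, 40], [0, 0, 0, 0, 0, 0, 40], [0, 0, 0, 0, 0, 0, 40], [0, 0, 0, 0, 0, 0, 40]]}}

```text
time_s: 7.58
tcp_pos: [517.5, -78.3, 163.4]
tool_rot: [0.522, -0.478, 0.477, -0.521]
contact_force: [0.3, 0.4, -1.4]
width: 0.652
```

```bash
python3 - <<'E'
from h import *
s,M=st(); im=get_image('wrist'); save(im,'w8'); np.savez('/tmp/w8',**im)
P=cloud(im)
for c,r in (((566,-82),26.2),):
        D=np.hypot(P[...,0]-c[0],P[...,1]-c[1]); h=((D<r+5)&(P[...,2]<45)).astype(np.uint8)
        pl=np.nanmedian(P[...,2][(D<r+12)&(D>r+4)])
        k=cv2.convexHull(np.argwhere(h)[:,::-1].astype(np.float32))[:,0].astype(float)
        Q=rays_to_plane(im,k,pl); f,e=circ(Q,[*c,r]); print('bore',f,e,'plate z',pl,'rel',rel(im,s,[f[0],f[1],50]), 'pix',proj(im,[f[0],f[1],50]))
E
```

```text
t 7.58 tcp [517.5 -78.3 163.4] xang -85.0 yz [-0.  0. -1.] F [ 0.3  0.4 -1.4] w 57.3 q [-0.17  0.36  1.9   0.    0.89  1.31]
bore [580.82044128 -74.70580021   5.85731575] 0.02681927555186065 plate z 261.57411068742306 rel [  2.02067291 113.42476089  63.37746006] pix [324.99796947 106.81884285]
```

View pics/w8.png

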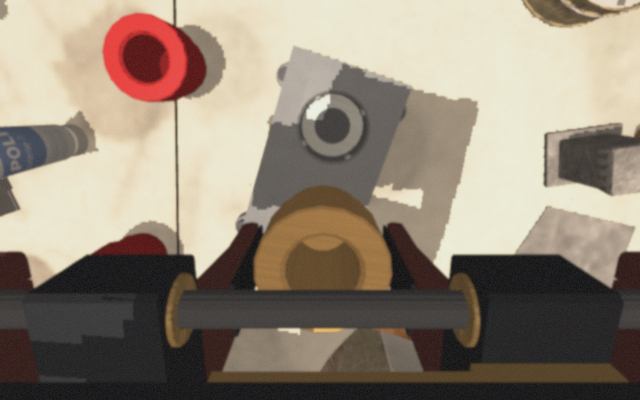

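```bash
cat >> h.py <<'E'
def bore(im,c,r,zp=None,ret=False):
    P=cloud(im); D=np.hypot(P[...,0]-c[0],P[...,1]-c[1])
    if zp is None: zp=np.nanmedian(P[...,2][(D<r+14)&(D>r+4)&(np.abs(P[...,2]-50)<8)])
    h=((D<r+5)&(P[...,2]<zp-5)&(P[...,2]>-20)).astype(np.uint8)
    h=cv2.morphologyEx(h,cv2.MORPH_OPEN,np.ones((3,3)))
    k=cv2.convexHull(np.argwhere(h)[:,::-1].astype(np.float32))[:,0].astype(float)
    Q=rays_to_plane(im,k,zp); f,e=circ(Q,[*c,r]); return f,e,zp
def held(im,s,r,top):
    """front arc of held head, top plane at TCP+top; tool coords of centre"""
    M=R.from_quat(s['tool_rot']).as_matrix(); P=cloud(im); T=(P-s['tcp_pos'])@M
    m=(np.abs(T[...,1]+top)<3.5)&(np.hypot(T[...,0],T[...,2])<r+8)&(T[...,2]>0)
    m=m.astype(np.uint8); cs,_=cv2.findContours(m,cv2.RETR_EXTERNAL,cv2.CHAIN_APPROX_NONE); k=max(cs,key=cv2.contourArea)
    k=cv2.convexHull(k)[:,0].astype(float); zt=np.median(P[m>0][:,2])
    Q=(rays_to_plane(im,k,zt)-s['tcp_pos'])@M; Q=Q[:,[0,2]]; Q=Q[Q[:,1]>6]
    f=least_squares(lambda p:np.hypot(Q[:,0]-p[0],Q[:,1]-p[1])-r,[0,0],loss='soft_l1',f_scale=.7)
    g,e=circ(Q,[0,0,r]); return np.round(f.x,2),np.round(np.std(f.fun),2),np.round(g,2),round(e,2),len(Q),'top above tcp',round(zt-s['tcp_pos'][2],1)
E
python3 - <<'E'
from h import *
s,M=st(); im=dict(np.load('/tmp/w8.npz'))
f,e,zp=bore(im,(566,-82),26.2); print(f,e,zp,'rel',rel(im,s,[f[0],f[1],50]))
s['tcp_pos']=np.array([517.5,-78.3,163.4]);print(held(im,s,28.7,27))
E
```

```text
t 7.62 tcp [517.5 -78.4 163.5] xang -85.0 yz [-0.  0. -1.] F [-1.3 -0.1 -1.5] w 58.1 q [-0.17  0.36  1.9   0.    0.89  1.31]
[565.85489473 -82.03626957  25.54744902] 0.09136616256403829 49.23760021273546 rel [  7.93821727 113.49784457  47.84027714]
(array([-0.06, -0.05]), np.float64(4.12), array([ -0.07, -16.56,  44.54]), np.float64(0.4), 16, 'top above tcp', np.float64(26.2))
```

>>> {"name": "drive_tool", "arguments": {"plan": [[0, 0, 0, 0.13, 0.5, -0.28, 40], [0, 0, 0, 0, 0.6, 0, 40], [0, 0, 0, 0, 0, 0, 40], [0, 0, 0, 0, 0, 0, 40]]}}

```text
time_s: 8.12
tcp_pos: [504.8, -86.9, 109.4]
tool_rot: [-0.521, 0.477, -0.478, 0.521]
contact_force: [0.6, -0.4, -2.2]
width: 0.654
```

```bash
python3 - <<'E'
from h import *
s,M=st(); im=get_image('wrist'); save(im,'w9'); np.savez('/tmp/w9',**im)
f,e,zp=bore(im,(566,-82),26.2); print(f,e,zp,'rel',rel(im,s,[f[0],f[1],50]))
# held head top arc
P=cloud(im);T=(P-s['tcp_pos'])@M
m=(np.abs(T[...,1]+26.2)<3)&(np.hypot(T[...,0],T[...,2])<36)
pts=[]
for u in range(262,388,3):
    r=np.nonzero(m[:250,u])[0]
    if len(r): pts.append((u,r[0]-.5))
pts=np.array(pts,float); print(pts[::6].tolist())
Q=(rays_to_plane(im,pts,s['tcp_pos'][2]+27)-s['tcp_pos'])@M; Q=Q[:,[0,2]]
f=least_squares(lambda p:np.hypot(Q[:,0]-p[0],Q[:,1]-p[1])-28.7,[0,0],loss='soft_l1',f_scale=.5); print('held',f.x,np.std(f.fun))
E
```

```text
t 8.12 tcp [504.8 -86.9 109.4] xang -85.0 yz [ 0.001 -0.    -1.   ] F [ 0.6 -0.4 -2.2] w 57.5 q [-0.19  0.43  1.95  0.    0.76  1.29]
[565.64442849 -82.20103528  25.40409688] 0.09787267636440444 49.20343882229858 rel [ 0.61810953 59.48143213 61.0053809 ]
[[262.0, 237.5], [280.0, 218.5], [298.0, 208.5], [316.0, 204.5], [334.0, 206.5], [352.0, 210.5], [370.0, 222.5]]
held [ 0.14858982 -0.3459677 ] 0.21265459615352775
```

View pics/w9.png

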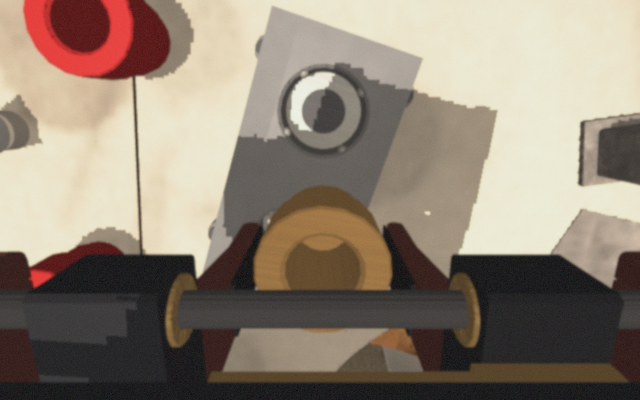

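>>> {"name": "drive_tool", "arguments": {"plan": [[0, 0, 0, 0, 0, 0.65, 40], [0, 0, 0, 0, 0, 0.6, 40], [0, 0, 0, 0, 0, 0, 40], [0, 0, 0, 0, 0, 0, 40]]}}

```text
time_s: 8.68
tcp_pos: [565.8, -81.6, 109.2]
tool_rot: [0.521, -0.478, 0.478, -0.521]
contact_force: [-0.3, -0.2, -2.0]
width: 0.655
```

```bash
python3 - <<'E'
from h import *
goto((567.1,-81.2,89)); 
for _ in range(3):
    im=get_image('wrist'); st()
E
```

```text
t 8.68 tcp [565.8 -81.6 109.2] xang -85.0 yz [-0. -0. -1.] F [-0.3 -0.2 -2. ] w 57.6 q [-0.16  0.5   1.82 -0.    0.82  1.32]
units to go [-0.006  0.404  0.026]
t 8.72 tcp [565.5 -81.7 109. ] xang -85.0 yz [-0.  0. -1.] F [-0.8 -1.2 -2.7] w 57.5 q [-0.16  0.5   1.82 -0.    0.82  1.32]
t 8.78 tcp [565.4 -81.7 108.9] xang -85.1 yz [-0.001  0.    -1.   ] F [-0.3 -0.4 -2.2] w 57.7 q [-0.16  0.5   1.82 -0.    0.82  1.32]
t 8.82 tcp [565.4 -81.8 108.9] xang -85.1 yz [-0.001  0.    -1.   ] F [-0.3 -1.  -1.9] w 57.5 q [-0.16  0.5   1.82 -0.    0.82  1.32]
```

>>> {"name": "drive_tool", "arguments": {"plan": [[0, 0, 0, -0.01, 0, 0.035, 40], [0, 0, 0, 0, 0.3, 0, 40], [0, 0, 0, 0, 0.1, 0, 40], [0, 0, 0, 0, 0, 0, 40], [0, 0, 0, 0, 0, 0, 40]]}}

```text
time_s: 9.45
tcp_pos: [568.0, -81.1, 88.6]
tool_rot: [0.521, -0.478, 0.478, -0.521]
contact_force: [0.9, 0.1, -1.9]
width: 0.654
```

```bash
python3 - <<'E'
from h import *
goto((567.1,-81.2,84)); 
im=get_image('wrist'); save(im,'w10'); st(); t=get_image('scene'); save(t,'s10'); 
b=cv2.cvtColor(t['pixels'],cv2.COLOR_RGB2BGR); cv2.imwrite('pics/s10c.png',cv2.resize(b[150:310,220:420],(800,600)))
E
```

```text
t 9.45 tcp [568.  -81.1  88.6] xang -85.1 yz [-0. -0. -1.] F [ 0.9  0.1 -1.9] w 57.5 q [-0.16  0.53  1.82 -0.    0.78  1.32]
units to go [-0.     0.092 -0.018]
t 9.5 tcp [568.1 -81.1  88.7] xang -85.1 yz [ 0. -0. -1.] F [ 0.2  0.7 -2.9] w 57.8 q [-0.16  0.53  1.82  0.    0.78  1.32]
```

View pics/w10.png

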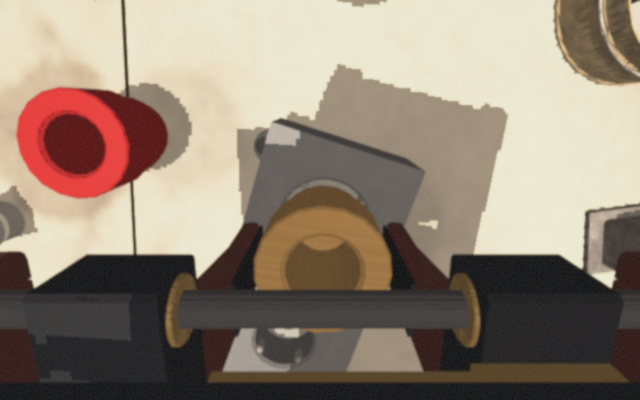

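View pics/s10c.png

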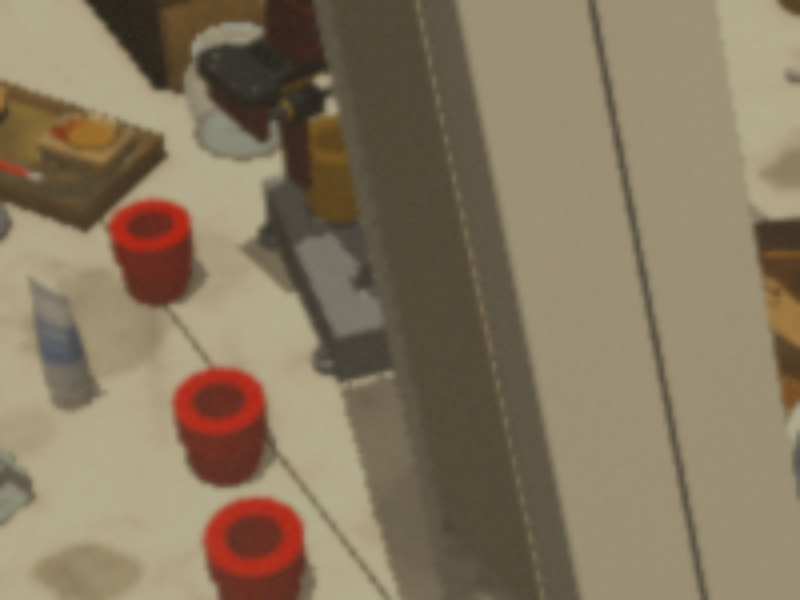

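```bash
python3 - <<'E'
import cv2
b=cv2.imread('pics/w10.png'); cv2.imwrite('pics/w10c.png',cv2.resize(b[140:260,230:420],(800,505),interpolation=cv2.INTER_CUBIC))
E
```

```text
(no output)
```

View pics/w10c.png

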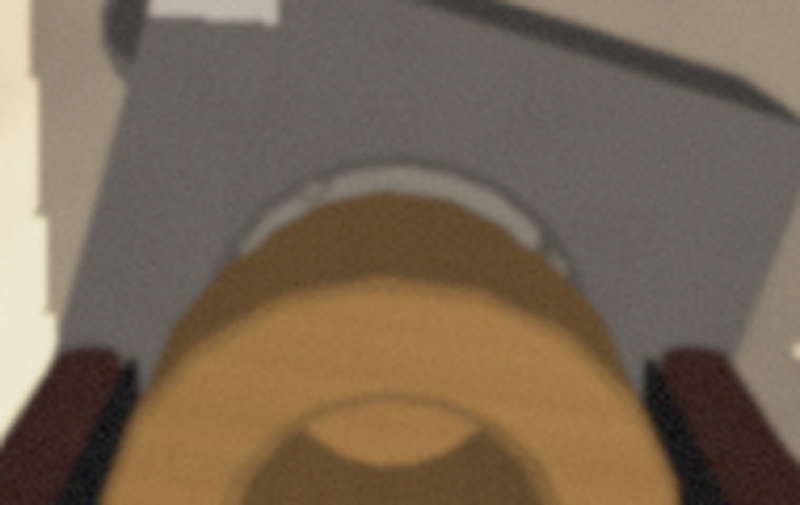

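```bash
python3 - <<'E'
import cv2
b=cv2.imread('pics/w10.png'); c=b[170:215,275:375]; c=cv2.convertScaleAbs(c,alpha=1.6,beta=-60); cv2.imwrite('pics/w10d.png',cv2.resize(c,(800,360),interpolation=cv2.INTER_NEAREST))
E
```

```text
(no output)
```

View pics/w10d.png

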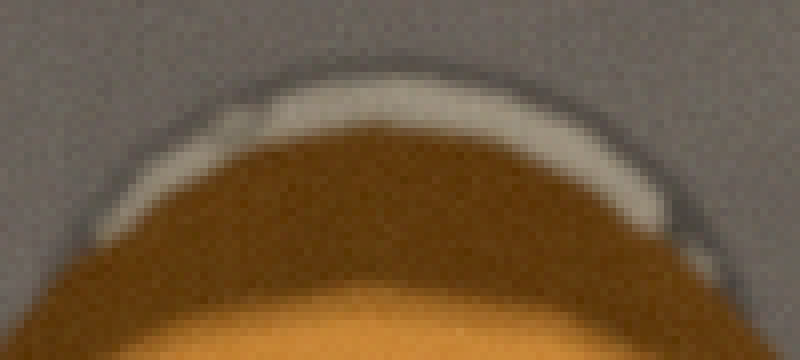

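```bash
python3 - <<'E'
from h import *
s,M=st(); im=get_image('wrist'); np.savez('/tmp/w10',**im)
k=np.array([(80,230),(120,180),(165,135),(230,95),(300,70),(380,58),(450,62),(520,80),(590,115),(640,150),(690,190),(735,255),(748,300)],float)/8+[275,170]-0.5
Q=(rays_to_plane(im,k,49.5)-s['tcp_pos'])@M;Q=Q[:,[0,2]]
for r in (26.2,None):
    if r: f=least_squares(lambda p:np.hypot(Q[:,0]-p[0],Q[:,1]-p[1])-r,[0,0]); print(f.x,np.round(f.fun,2))
    else: print(circ(Q,[0,0,26]))
P=cloud(im);T=(P-s['tcp_pos'])@M
m=(np.abs(T[...,1]+26.2)<3)&(np.hypot(T[...,0],T[...,2])<36)
pts=np.array([(u,np.nonzero(m[:250,u])[0][0]-.5) for u in range(262,388,3) if m[:250,u].any()],float)
Q=(rays_to_plane(im,pts,s['tcp_pos'][2]+26.5)-s['tcp_pos'])@M; Q=Q[:,[0,2]]
f=least_squares(lambda p:np.hypot(Q[:,0]-p[0],Q[:,1]-p[1])-28.7,[0,0],loss='soft_l1',f_scale=.5); print('held',f.x,np.std(f.fun))
E
```

```text
t 9.55 tcp [568.2 -81.1  88.9] xang -85.0 yz [ 0. -0. -1.] F [-0.2 -0.  -2.5] w 57.8 q [-0.16  0.53  1.82 -0.    0.78  1.32]
[ 1.30963364 -0.42977635] [ 0.57  0.24  0.27  0.09 -0.08 -0.16 -0.25 -0.34 -0.45 -0.31  0.37  0.75
  0.51]
(array([ 1.12368177, -2.02360129, 27.50758708]), np.float64(0.1798929932923077))
held [ 0.04610985 -0.52161392] 0.22189012026005128
```

>>> {"name": "drive_tool", "arguments": {"plan": [[0, 0, 0, 0.018, 0, -0.01, 40], [0, 0, 0, 0, 0.1, 0, 40], [0, 0, 0, 0, 0.06, 0, 40], [0, 0, 0, 0, 0, 0, 40], [0, 0, 0, 0, 0, 0, 40]]}}

```text
time_s: 10.22
tcp_pos: [567.5, -82.0, 80.6]
tool_rot: [0.521, -0.478, 0.478, -0.521]
contact_force: [-0.4, 0.0, -2.4]
width: 0.658
```

```bash
python3 - <<'E'
from h import *
s,M=st(); im=get_image('wrist'); save(im,'w11'); np.savez('/tmp/w11',**im); print(s['ft_torque'])
b=cv2.imread('pics/w11.png'); c=b[170:215,275:375]; c=cv2.convertScaleAbs(c,alpha=1.6,beta=-60); cv2.imwrite('pics/w11d.png',cv2.resize(c,(800,360),interpolation=cv2.INTER_NEAREST))
E
```

```text
t 10.22 tcp [567.5 -82.   80.6] xang -85.1 yz [-0.  0. -1.] F [-0.4  0.  -2.4] w 57.9 q [-0.16  0.55  1.83  0.    0.77  1.32]
[1.59338122e-02 9.58944314e-05 2.21806321e-02]
```

View pics/w11d.png

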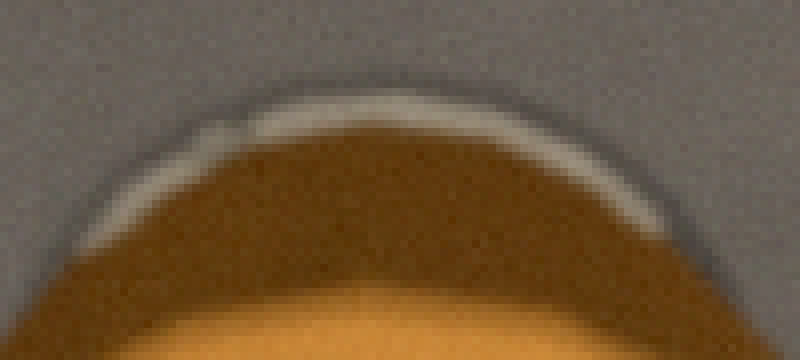

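>>> {"name": "drive_tool", "arguments": {"plan": [[0, 0, 0, 0, 0.04, 0, 40], [0, 0, 0, 0, 0.04, 0, 40]]}}

```text
time_s: 10.52
tcp_pos: [567.2, -82.0, 76.9]
tool_rot: [0.521, -0.478, 0.478, -0.521]
contact_force: [-4.4, 2.1, 8.9]
width: 0.652
```

>>> {"name": "drive_tool", "arguments": {"plan": [[0, 0, 0, 0, 0.04, 0, 40], [0, 0, 0, 0, 0.04, 0, 40]]}}

```text
time_s: 10.78
tcp_pos: [568.0, -82.1, 73.8]
tool_rot: [-0.521, 0.478, -0.478, 0.521]
contact_force: [-3.5, 1.2, 12.1]
width: 0.655
```

>>> {"name": "drive_tool", "arguments": {"plan": [[0, 0, 0, 0, 0.04, 0, 40], [0, 0, 0, 0, 0.04, 0, 40]]}}

```text
time_s: 11.02
tcp_pos: [568.2, -82.2, 69.7]
tool_rot: [-0.521, 0.478, -0.478, 0.521]
contact_force: [-1.9, -0.3, 8.7]
width: 0.656
```

>>> {"name": "drive_tool", "arguments": {"plan": [[0, 0, 0, 0, 0.04, 0, 40], [0, 0, 0, 0, 0.04, 0, 40]]}}

```text
time_s: 11.28
tcp_pos: [568.2, -82.2, 65.8]
tool_rot: [-0.521, 0.478, -0.478, 0.521]
contact_force: [-2.7, 0.7, 11.1]
width: 0.657
```

>>> {"name": "drive_tool", "arguments": {"plan": [[0, 0, 0, 0, 0.02, 0, 40], [0, 0, 0, 0, 0.01, 0, 40]]}}

```text
time_s: 11.52
tcp_pos: [568.2, -82.2, 64.3]
tool_rot: [-0.521, 0.478, -0.478, 0.521]
contact_force: [-3.3, 1.0, 8.9]
width: 0.659
```

>>> {"name": "drive_tool", "arguments": {"plan": [[0, 0, 0, 0, 0.01, 0, 40], [0, 0, 0, 0, 0.01, 0, 40]]}}

```text
time_s: 11.78
tcp_pos: [568.2, -82.2, 63.3]
tool_rot: [-0.521, 0.478, -0.478, 0.521]
contact_force: [-3.9, 1.6, 9.9]
width: 0.657
```

>>> {"name": "drive_tool", "arguments": {"plan": [[0, 0, 0, 0, 0.01, 0, 40], [0, 0, 0, 0, 0.01, 0, 40]]}}

```text
time_s: 12.02
tcp_pos: [568.2, -82.1, 62.4]
tool_rot: [-0.521, 0.478, -0.478, 0.521]
contact_force: [-3.5, 0.2, 10.5]
width: 0.657
```

>>> {"name": "drive_tool", "arguments": {"plan": [[0, 0, 0, 0, 0.01, 0, 40], [0, 0, 0, 0, 0.01, 0, 40]]}}

```text
time_s: 12.28
tcp_pos: [568.2, -82.2, 61.4]
tool_rot: [-0.521, 0.478, -0.478, 0.521]
contact_force: [-3.3, 1.3, 9.9]
width: 0.659
```

>>> {"name": "drive_tool", "arguments": {"plan": [[0, 0, 0, 0, 0.01, 0, 40], [0, 0, 0, 0, 0.01, 0, 40]]}}

```text
time_s: 12.52
tcp_pos: [568.2, -82.2, 60.5]
tool_rot: [-0.521, 0.478, -0.478, 0.521]
contact_force: [-4.2, 1.0, 14.3]
width: 0.657
```

>>> {"name": "drive_tool", "arguments": {"plan": [[0, 0, 0, 0, 0.01, 0, 40], [0, 0, 0, 0, 0.01, 0, 40]]}}

```text
time_s: 12.78
tcp_pos: [568.2, -82.2, 60.2]
tool_rot: [-0.521, 0.478, -0.478, 0.521]
contact_force: [-7.5, -0.0, 21.2]
width: 0.652
```

>>> {"name": "drive_tool", "arguments": {"plan": [[0, 0, 0, 0, 0.01, 0, 40], [0, 0, 0, 0, 0.01, 0, 40]]}}

```text
time_s: 13.02
tcp_pos: [568.2, -82.1, 59.9]
tool_rot: [-0.521, 0.478, -0.478, 0.521]
contact_force: [-9.4, 1.9, 29.8]
width: 0.658
```

>>> {"name": "drive_tool", "arguments": {"plan": [[0, 0, 0, 0, -0.03, 0, 40], [0, 0, 0, 0, 0, 0, 87.8], [0, 0, 0, 0, 0, 0, 87.8], [0, 0, 0, 0, 0, 0, 87.8]]}}

```text
time_s: 13.52
tcp_pos: [567.6, -82.1, 58.4]
tool_rot: [0.521, -0.478, 0.478, -0.521]
contact_force: [0.0, 0.1, -1.0]
width: 0.955
```

```bash
python3 - <<'E'
from h import *
s,M=st(); im=get_image('wrist'); save(im,'w12'); np.savez('/tmp/w12',**im)
P=cloud(im); T=(P-s['tcp_pos'])@M
m=(np.hypot(P[...,0]-568,P[...,1]+82)<27)&(np.hypot(P[...,0]-568,P[...,1]+82)>19)&(P[...,2]<110); print('head top z',np.median(P[m][:,2]),m.sum())
E
```

```text
t 13.53 tcp [567.6 -82.1  58.4] xang -85.1 yz [-0.  0. -1.] F [ 0.   0.1 -1. ] w 84.1 q [-0.16  0.58  1.83 -0.    0.72  1.32]
head top z 86.53225636028588 4435
```

View pics/w12.png

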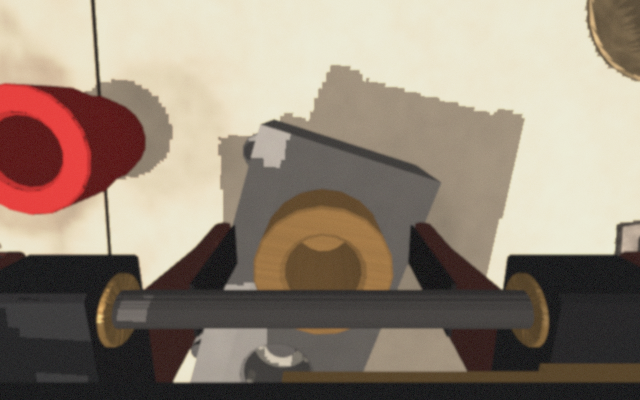

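>>> {"name": "drive_tool", "arguments": {"plan": [[0, 0, 0, 0, -0.5, 0, 87.8], [0, 0, 0, 0, -0.7, 0, 87.8], [0, -1, 0, 0, -0.4, 0, 87.8], [0, -1, 0, 0, -0.2, 0, 87.8], [0, -1, 0, 0, 0, 0, 87.8]]}}

```text
time_s: 14.2
tcp_pos: [568.2, -82.2, 149.6]
tool_rot: [-0.628, 0.324, -0.326, 0.628]
contact_force: [0.4, 0.3, -0.2]
width: 1.002
```

>>> {"name": "drive_tool", "arguments": {"plan": [[0, -1, 0, 0, 0, 0, 87.8], [0, -1, 0, 0, 0, 0, 87.8], [0, -1, 0, 0, 0, 0, 87.8], [0, -1, 0, 0, 0, 0, 87.8], [0, -1, 0, 0, 0, 0, 87.8]]}}

```text
time_s: 14.82
tcp_pos: [567.4, -82.1, 148.4]
tool_rot: [-0.706, 0.029, -0.029, 0.707]
contact_force: [0.7, 0.0, -1.1]
width: 0.996
```

>>> {"name": "drive_tool", "arguments": {"plan": [[0, -1, 0, 0, 0, 0, 87.8], [0, -1, 0, 0, 0, 0, 87.8], [0, -0.36, 0, 0, 0, 0, 87.8], [0, 0, 0, 0, 0, 0, 87.8]]}}

```text
time_s: 15.32
tcp_pos: [567.4, -82.0, 148.5]
tool_rot: [-0.698, -0.114, 0.114, 0.698]
contact_force: [0.3, -0.0, -0.5]
width: 1.002
```

```bash
python3 - <<'E'
from h import *
goto((578,-369,150)); im=get_image('wrist'); save(im,'w13'); np.savez('/tmp/w13',**im)
t=get_image('top'); save(t,'top13'); np.savez('/tmp/top13',**t)
E
```

```text
t 15.32 tcp [567.4 -82.  148.5] xang 18.5 yz [-0.  0. -1.] F [ 0.3 -0.  -0.5] w 88.2 q [-0.16  0.44  1.8  -0.    0.9  -0.49]
units to go [-1.621 -0.031 -5.509]
```

View pics/w13.png

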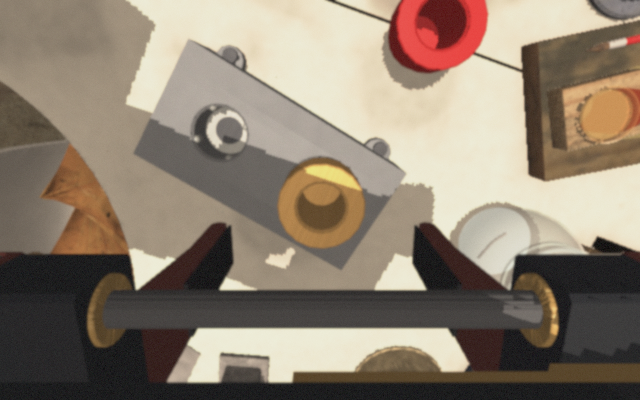

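View pics/top13.png

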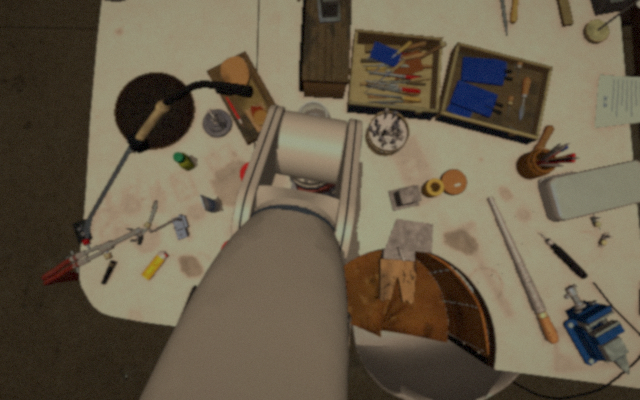

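>>> {"name": "drive_tool", "arguments": {"plan": [[0, 0, 0, -0.27, 0, -0.8, 87.8], [0, 0, 0, -0.27, 0, -1, 87.8], [0, 0, 0, -0.27, 0, -1, 87.8], [0, 0, 0, -0.27, 0, -1, 87.8], [0, 0, 0, -0.27, 0, -1, 87.8]]}}

```text
time_s: 16.05
tcp_pos: [579.8, -332.7, 148.6]
tool_rot: [-0.698, -0.114, 0.114, 0.698]
contact_force: [0.6, -0.7, -0.5]
width: 0.997
```

>>> {"name": "drive_tool", "arguments": {"plan": [[0, 0, 0, -0.27, 0, -0.7, 70], [0, 0, 0, 0, 0, 0, 70], [0, 0, 0, 0, 0, 0, 70], [0, 0, 0, 0, 0, 0, 70]]}}

```text
time_s: 16.55
tcp_pos: [578.3, -367.2, 148.6]
tool_rot: [-0.698, -0.114, 0.114, 0.698]
contact_force: [-0.3, -0.3, 0.1]
width: 0.801
```

```bash
python3 - <<'E'
from h import *
s,M=st(); im=get_image('wrist'); save(im,'w14'); np.savez('/tmp/w14',**im)
(f,e),zz=head(im,(578,-369),21); print(f,e,zz,'tool rel',rel(im,s,[f[0],f[1],66]))
i13=dict(np.load('/tmp/w13.npz')); print('w13 small bore',bore(i13,(483,-64),19.2),'large head',head(i13,(567,-82),29,87.2,4))
E
```

```text
t 16.55 tcp [ 578.3 -367.2  148.6] xang 18.6 yz [-0.  0. -1.] F [-0.3 -0.3  0.1] w 70.5 q [-0.58  0.59  1.53  0.    1.02 -0.91]
[ 576.86975935 -369.42593904   20.66566268] 0.16151356092297608 65.01289847272187 tool rel [-2.0526452  82.60740001 -1.69255601]
w13 small bore (array([483.83777158, -62.74839122,  18.45013614]), np.float64(0.18022971025501336), np.float64(49.1691337463875)) large head ((array([566.77190568, -81.86966402,  28.60707134]), np.float64(0.1340274037997996)), np.float64(86.46605136167278))
```

View pics/w14.png

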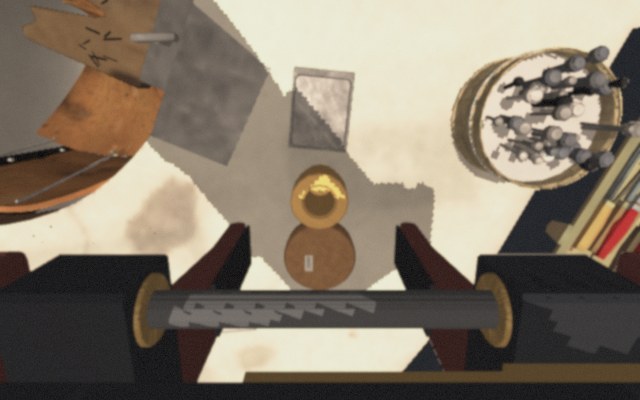

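>>> {"name": "drive_tool", "arguments": {"plan": [[0, 0, 0, -0.04, 0.5, -0.02, 70], [0, 0, 0, 0, 0.8, 0, 70], [0, 0, 0, 0, 0.3, 0, 70], [0, 0, 0, 0, 0, 0, 70]]}}

```text
time_s: 17.1
tcp_pos: [576.3, -369.2, 67.9]
tool_rot: [-0.697, -0.114, 0.115, 0.698]
contact_force: [-0.5, 0.6, 0.8]
width: 0.793
```

```bash
python3 - <<'E'
from h import *
s,M=st(); im=get_image('wrist'); save(im,'w15'); np.savez('/tmp/w15',**im)
(f,e),zz=head(im,(578,-369),21); print(f,e,zz,'tool rel',rel(im,s,[f[0],f[1],66]))
E
```

```text
t 17.1 tcp [ 576.3 -369.2   67.9] xang 18.6 yz [-0.002  0.001 -1.   ] F [-0.5  0.6  0.8] w 69.8 q [-0.59  0.69  1.57  0.    0.88 -0.91]
[ 576.60924288 -369.11581171   20.69751254] 0.17020086130008605 64.99171315536493 tool rel [0.32725548 1.89157893 0.01864362]
```

View pics/w15.png

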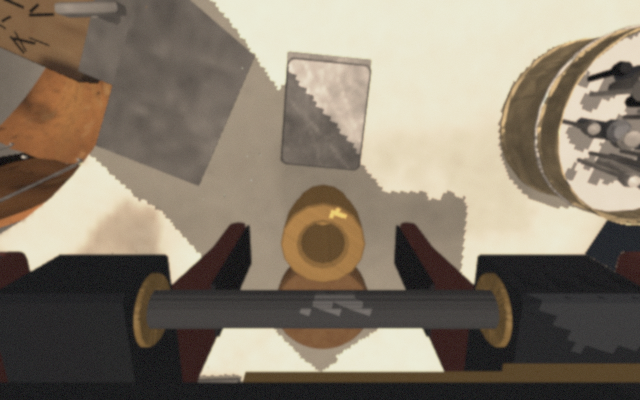

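Aligned. Descend 29 mm and close.

>>> {"name": "drive_tool", "arguments": {"plan": [[0, 0, 0, 0, 0.35, 0.01, 70], [0, 0, 0, 0, 0.22, 0, 70], [0, 0, 0, 0, 0, 0, 70], [0, 0, 0, 0, 0, 0, 70]]}}

```text
time_s: 17.65
tcp_pos: [576.6, -369.8, 40.3]
tool_rot: [0.698, 0.114, -0.114, -0.698]
contact_force: [-0.3, 0.7, 1.0]
width: 0.79
```

```bash
python3 - <<'E'
from h import *
goto((576.9,-368.9,39)); im=get_image('wrist'); save(im,'w16'); np.savez('/tmp/w16',**im); s,M=st()
(f,e),zz=head(im,(577,-369),21); print(f,e,zz,'tool rel',rel(im,s,[f[0],f[1],66]))
E
```

```text
t 17.65 tcp [ 576.6 -369.8   40.3] xang 18.5 yz [ 0. -0. -1.] F [-0.3  0.7  1. ] w 69.6 q [-0.59  0.73  1.57  0.    0.84 -0.91]
units to go [0.012 0.025 0.014]
t 17.7 tcp [ 576.7 -369.8   40.5] xang 18.5 yz [ 0. -0. -1.] F [-0.5 -0.2 -0.3] w 70.3 q [-0.59  0.73  1.57 -0.    0.84 -0.91]
[ 576.45478648 -368.59430424   20.5873347 ] 0.22088319370755732 64.94359470553161 tool rel [  0.17967401 -25.52178978   1.24485914]
```

View pics/w16.png

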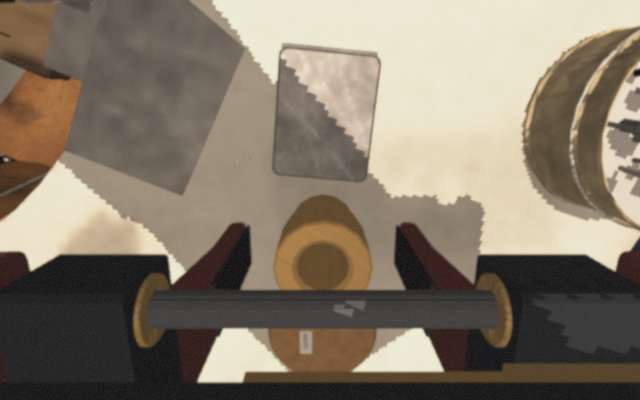

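>>> {"name": "drive_tool", "arguments": {"plan": [[0, 0, 0, 0, 0.03, 0.02, 70], [0, 0, 0, 0, 0, 0, 25], [0, 0, 0, 0, 0, 0, 25], [0, 0, 0, 0, 0, 0, 25], [0, 0, 0, 0, 0, 0, 25]]}}

```text
time_s: 18.32
tcp_pos: [576.2, -368.7, 38.8]
tool_rot: [0.698, 0.114, -0.114, -0.698]
contact_force: [0.2, 0.3, 1.1]
width: 0.472
```

>>> {"name": "drive_tool", "arguments": {"plan": [[0, 0, 0, 0, 0, 0, 25]]}}

```text
time_s: 18.45
tcp_pos: [576.2, -368.7, 38.7]
tool_rot: [0.698, 0.114, -0.114, -0.698]
contact_force: [0.6, 1.0, 0.3]
width: 0.475
```

>>> {"name": "drive_tool", "arguments": {"plan": [[0, 0, 0, 0, -0.2, 0, 25], [0, 0, 0, 0, -0.6, 0, 25], [0, 0, 0, 0, -0.7, 0, 25], [0, 0, 0, 0, -0.6, 0, 25], [0, 0, 0, 0, 0, 0, 25]]}}

```text
time_s: 19.08
tcp_pos: [577.6, -369.7, 146.6]
tool_rot: [0.699, 0.115, -0.113, -0.697]
contact_force: [-1.3, -0.1, -2.1]
width: 0.474
```

```bash
python3 - <<'E'
from h import *
goto((485,-63,140)); im=get_image('wrist'); save(im,'w17'); np.savez('/tmp/w17',**im)
E
```

```text
t 19.07 tcp [ 577.6 -369.7  146.6] xang 18.5 yz [ 0.004 -0.003 -1.   ] F [-1.3 -0.1 -2.1] w 41.7 q [-0.59  0.59  1.54 -0.    1.01 -0.91]
units to go [0.195 0.107 6.404]
```

View pics/w17.png

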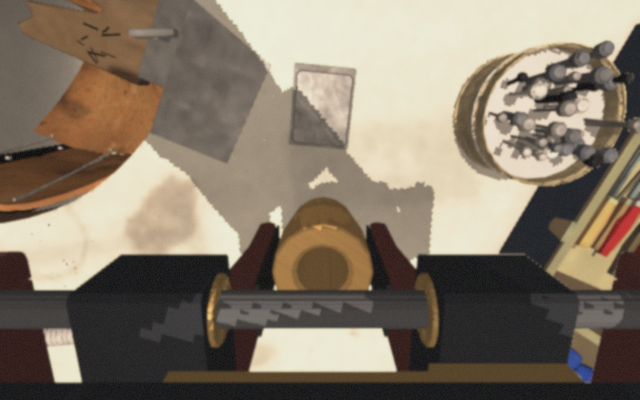

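>>> {"name": "drive_tool", "arguments": {"plan": [[0, 0, 0, 0.03, 0, 0.8, 25], [0, 0, 0, 0.04, 0, 1, 25], [0, 0, 0, 0.04, 0, 1, 25], [0, 0, 0, 0.04, 0, 1, 25], [0, 0, 0, 0.03, 0.1, 1, 25]]}}

```text
time_s: 19.75
tcp_pos: [506.8, -136.6, 137.3]
tool_rot: [-0.698, -0.113, 0.114, 0.698]
contact_force: [1.2, 0.7, -2.3]
width: 0.476
```

>>> {"name": "drive_tool", "arguments": {"plan": [[0, 0, 0, 0, 0.3, 0.5, 25], [0, 0, 0, 0, 0.4, 0, 25], [0, 0, 0, 0, 0, 0, 25], [0, 0, 0, 0, 0, 0, 25]]}}

```text
time_s: 20.25
tcp_pos: [500.2, -114.8, 103.4]
tool_rot: [-0.698, -0.114, 0.114, 0.698]
contact_force: [0.3, -0.1, -2.2]
width: 0.478
```

```bash
cat >> h.py <<'E'
def held2(im,s,r,top,u0,u1):
    M=R.from_quat(s['tool_rot']).as_matrix(); P=cloud(im);T=(P-s['tcp_pos'])@M
    m=(np.abs(T[...,1]+top)<3)&(np.hypot(T[...,0],T[...,2])<r+7)
    pts=np.array([(u,np.nonzero(m[:270,u])[0][0]-.5) for u in range(u0,u1,3) if m[:270,u].any()],float)
    zt=np.median(P[m][:,2])
    Q=(rays_to_plane(im,pts,zt)-s['tcp_pos'])@M; Q=Q[:,[0,2]]
    f=least_squares(lambda p:np.hypot(Q[:,0]-p[0],Q[:,1]-p[1])-r+.3,[0,0],loss='soft_l1',f_scale=.5); return f.x,np.std(f.fun),zt-s['tcp_pos'][2]
E
python3 - <<'E'
from h import *
s,M=st(); im=get_image('wrist'); save(im,'w18'); np.savez('/tmp/w18',**im)
f,e,zp=bore(im,(484,-63),19.2); print(f,e,zp,'rel',rel(im,s,[f[0],f[1],50]))
print('held',held2(im,s,21,26.2,278,370)); goto((484.7,-63.2,100))
E
```

```text
t 20.25 tcp [ 500.2 -114.8  103.4] xang 18.5 yz [-0.001  0.    -1.   ] F [ 0.3 -0.1 -2.2] w 42.0 q [-0.25  0.44  1.95 -0.    0.75 -0.57]
[482.83709895 -63.08114351  18.55395918] 0.07538468917264962 49.18252755448245 rel [-1.18531675e-02  5.34087851e+01  5.45075430e+01]
held (array([ 0.22673653, -0.66521601]), np.float64(0.22895360588462002), np.float64(26.25849496490997))
t 20.3 tcp [ 500.6 -114.9  103.7] xang 18.5 yz [ 0. -0. -1.] F [-0.5 -0.3 -2.7] w 41.3 q [-0.25  0.44  1.95 -0.    0.75 -0.57]
units to go [0.028 0.075 1.082]
```

View pics/w18.png

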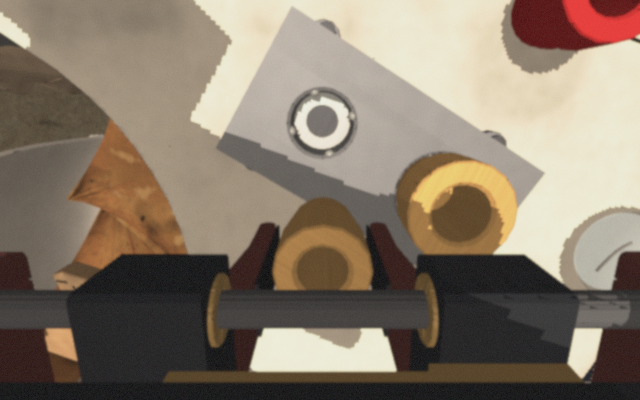

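```bash
python3 - <<'E'
from h import *
s,M=st(); im=get_image('wrist'); np.savez('/tmp/w18b',**im)
f,e,zp=bore(im,(484,-63),19.2); print('bore',f,e,'rel',rel(im,s,[f[0],f[1],50]))
g=head(im,(567,-82),29,86.4,4); print('large',g); d=g[0][0][:2]-f[:2]; print(d,np.hypot(*d),np.degrees(np.arctan2(d[1],d[0])))
# plate angle from this image
P=cloud(im); m=(np.abs(P[...,2]-49.2)<3)&(np.hypot(P[...,0]-525,P[...,1]+74)<110); Q=P[m][:,:2]
print(cv2.minAreaRect(Q.astype(np.float32)))
t=dict(np.load('/tmp/top.npz')); print(bore(t,(566,-83.5),26.2),bore(t,(483,-65),19.2))
E
```

```text
t 20.3 tcp [ 500.6 -114.9  103.7] xang 18.5 yz [ 0. -0. -1.] F [-0.5 -0.3 -2.7] w 41.3 q [-0.25  0.44  1.95 -0.    0.75 -0.57]
bore [482.84208274 -63.05396225  18.55899822] 0.14052177316442907 rel [-0.33186012 53.74799462 54.82939482]
large ((array([566.00681461, -82.2685037 ,  28.99618403]), np.float64(0.2462690432700238)), np.float64(86.47412093917882))
[ 83.16473187 -19.21454145] 85.35555770241295 -13.009451257576108
((524.4351196289062, -72.80621337890625), (92.36271667480469, 180.55767822265625), 77.25199890136719)
(array([565.40490639, -83.71799423,  25.29155842]), np.float64(0.4262056813985524), np.float64(49.98456527154025)) (array([482.82517003, -64.76999459,  18.21582933]), np.float64(0.460014352485162), np.float64(50.03688195371194))
```

>>> {"name": "drive_tool", "arguments": {"plan": [[0, 0, 0, -0.005, 0, 0.6, 25], [0, 0, 0, 0, 0, 0.5, 25], [0, 0, 0, 0, 0.25, 0, 25], [0, 0, 0, 0, 0, 0, 25], [0, 0, 0, 0, 0, 0, 25]]}}

```text
time_s: 20.98
tcp_pos: [483.1, -63.3, 91.1]
tool_rot: [0.698, 0.114, -0.114, -0.698]
contact_force: [0.3, -0.0, -1.3]
width: 0.472
```

```bash
python3 - <<'E'
from h import *
goto((482.7,-62.7,84)); im=get_image('wrist'); save(im,'w19'); np.savez('/tmp/w19',**im); s,M=st()
print('held',held2(im,s,21,26.2,278,370))
b=cv2.imread('pics/w19.png'); c=b[165:255,260:385]; c=cv2.convertScaleAbs(c,alpha=1.5,beta=-50); cv2.imwrite('pics/w19d.png',cv2.resize(c,(800,576),interpolation=cv2.INTER_NEAREST))
E
```

```text
t 20.98 tcp [483.1 -63.3  91.1] xang 18.5 yz [ 0. -0. -1.] F [ 0.3 -0.  -1.3] w 41.6 q [-0.15  0.43  2.01 -0.    0.69 -0.48]
units to go [-0.003  0.142  0.013]
t 21.02 tcp [483.1 -63.2  91.2] xang 18.5 yz [ 0. -0. -1.] F [-0.3 -0.7 -2.8] w 42.0 q [-0.15  0.43  2.01 -0.    0.69 -0.48]
held (array([ 0.27806436, -0.73183381]), np.float64(0.26224323379100484), np.float64(26.173263571715808))
```

View pics/w19d.png

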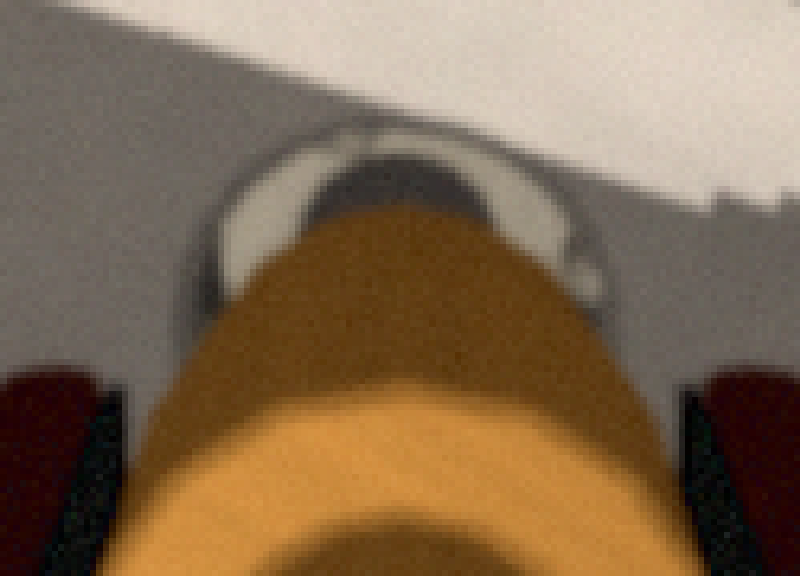

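```bash
python3 - <<'E'
from h import *
s,M=st(); im=dict(np.load('/tmp/w19.npz'))
k=np.array([(175,330),(180,280),(205,215),(250,165),(310,135),(360,122),(420,122),(480,133),(540,165),(585,215),(612,270),(620,330)],float)/6.4+[260,165]-0.5
Q=(rays_to_plane(im,k,49.3)-s['tcp_pos'])@M;Q=Q[:,[0,2]]
f=least_squares(lambda p:np.hypot(Q[:,0]-p[0],Q[:,1]-p[1])-19.2,[0,0]); print(f.x,np.round(f.fun,2)); print(circ(Q,[0,0,19]))
E
```

```text
t 21.02 tcp [483.1 -63.2  91.2] xang 18.5 yz [ 0. -0. -1.] F [-0.3 -0.7 -2.8] w 42.0 q [-0.15  0.43  2.01 -0.    0.69 -0.48]
[-0.31093023  2.09587298] [ 1.52  1.16  0.89  0.46 -0.27 -0.48 -0.65 -0.2   0.3   0.67  1.25  1.72]
(array([-0.2885323 ,  0.05564766, 20.88636976]), np.float64(0.17761290548575323))
```

>>> {"name": "drive_tool", "arguments": {"plan": [[0, 0, 0, -0.008, 0, 0.012, 25], [0, 0, 0, 0, 0.12, 0, 25], [0, 0, 0, 0, 0.07, 0, 25], [0, 0, 0, 0, 0, 0, 25], [0, 0, 0, 0, 0, 0, 25]]}}

```text
time_s: 21.65
tcp_pos: [482.1, -62.0, 81.6]
tool_rot: [-0.698, -0.114, 0.114, 0.698]
contact_force: [0.0, 0.1, -2.6]
width: 0.474
```

```bash
python3 - <<'E'
from h import *
s,M=st(); im=get_image('wrist'); save(im,'w20'); np.savez('/tmp/w20',**im)
b=cv2.imread('pics/w20.png'); c=b[165:255,260:385]; c=cv2.convertScaleAbs(c,alpha=1.5,beta=-50); cv2.imwrite('pics/w20d.png',cv2.resize(c,(800,576),interpolation=cv2.INTER_NEAREST))
E
```

```text
t 21.65 tcp [482.1 -62.   81.6] xang 18.6 yz [-0.  0. -1.] F [ 0.   0.1 -2.6] w 41.7 q [-0.15  0.45  2.02  0.    0.67 -0.48]
```

View pics/w20d.png

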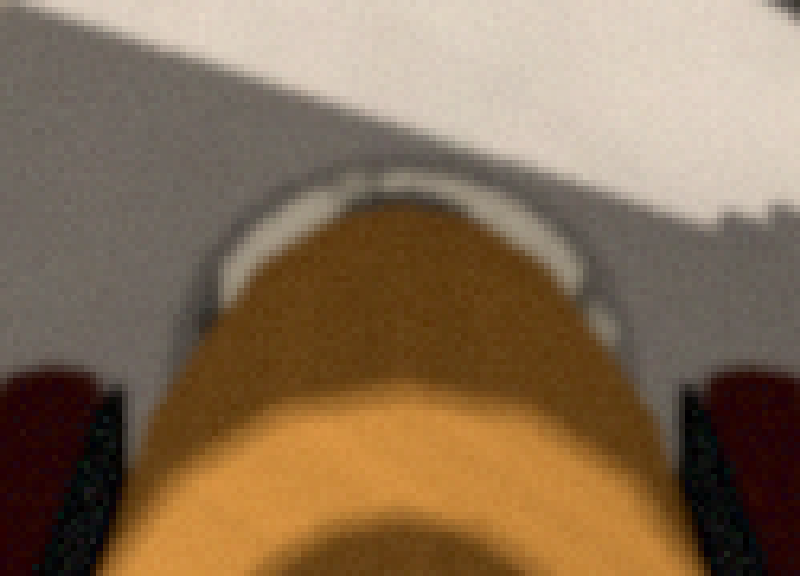

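>>> {"name": "drive_tool", "arguments": {"plan": [[0, 0, 0, 0, 0, -0.01, 25], [0, 0, 0, 0, 0.04, 0, 25], [0, 0, 0, 0, 0.04, 0, 25]]}}

```text
time_s: 22.08
tcp_pos: [482.1, -62.4, 77.6]
tool_rot: [-0.698, -0.114, 0.114, 0.698]
contact_force: [-0.9, 1.7, 1.0]
width: 0.474
```

>>> {"name": "drive_tool", "arguments": {"plan": [[0, 0, 0, 0, 0.04, 0, 25], [0, 0, 0, 0, 0.04, 0, 25]]}}

```text
time_s: 22.32
tcp_pos: [482.5, -62.4, 74.3]
tool_rot: [-0.698, -0.114, 0.114, 0.698]
contact_force: [-3.7, 2.9, 12.9]
width: 0.469
```

>>> {"name": "drive_tool", "arguments": {"plan": [[0, 0, 0, 0, 0.04, 0, 25], [0, 0, 0, 0, 0.04, 0, 25]]}}

```text
time_s: 22.58
tcp_pos: [482.9, -62.5, 70.4]
tool_rot: [0.698, 0.114, -0.114, -0.698]
contact_force: [-1.3, 1.6, 9.2]
width: 0.473
```

>>> {"name": "drive_tool", "arguments": {"plan": [[0, 0, 0, 0, 0.04, 0, 25], [0, 0, 0, 0, 0.03, 0, 25]]}}

```text
time_s: 22.82
tcp_pos: [483.0, -62.7, 66.9]
tool_rot: [0.698, 0.115, -0.113, -0.698]
contact_force: [-1.7, 2.2, 8.7]
width: 0.474
```

>>> {"name": "drive_tool", "arguments": {"plan": [[0, 0, 0, 0, 0.02, 0, 25], [0, 0, 0, 0, 0.02, 0, 25]]}}

```text
time_s: 23.08
tcp_pos: [483.0, -62.7, 64.9]
tool_rot: [0.698, 0.115, -0.113, -0.698]
contact_force: [-1.6, 1.3, 9.9]
width: 0.475
```

>>> {"name": "drive_tool", "arguments": {"plan": [[0, 0, 0, 0, 0.01, 0, 25], [0, 0, 0, 0, 0.01, 0, 25]]}}

```text
time_s: 23.32
tcp_pos: [483.0, -62.7, 64.0]
tool_rot: [0.698, 0.115, -0.113, -0.698]
contact_force: [-1.6, 2.1, 9.1]
width: 0.477
```

>>> {"name": "drive_tool", "arguments": {"plan": [[0, 0, 0, 0, 0.01, 0, 25], [0, 0, 0, 0, 0.01, 0, 25]]}}

```text
time_s: 23.58
tcp_pos: [483.0, -62.7, 63.0]
tool_rot: [0.698, 0.115, -0.113, -0.698]
contact_force: [-2.6, 0.4, 8.5]
width: 0.473
```

>>> {"name": "drive_tool", "arguments": {"plan": [[0, 0, 0, 0, 0.01, 0, 25], [0, 0, 0, 0, 0.01, 0, 25]]}}

```text
time_s: 23.82
tcp_pos: [483.0, -62.7, 62.0]
tool_rot: [0.698, 0.115, -0.113, -0.698]
contact_force: [-1.9, 1.6, 8.5]
width: 0.475
```

>>> {"name": "drive_tool", "arguments": {"plan": [[0, 0, 0, 0, 0.01, 0, 25], [0, 0, 0, 0, 0.01, 0, 25]]}}

```text
time_s: 24.08
tcp_pos: [483.0, -62.7, 60.9]
tool_rot: [0.698, 0.115, -0.113, -0.698]
contact_force: [-1.8, 1.2, 8.7]
width: 0.468
```

>>> {"name": "drive_tool", "arguments": {"plan": [[0, 0, 0, 0, 0.01, 0, 25], [0, 0, 0, 0, 0.01, 0, 25]]}}

```text
time_s: 24.32
tcp_pos: [483.1, -62.7, 60.4]
tool_rot: [0.698, 0.115, -0.113, -0.698]
contact_force: [-3.9, 1.7, 18.7]
width: 0.473
```

>>> {"name": "drive_tool", "arguments": {"plan": [[0, 0, 0, 0, 0.01, 0, 25], [0, 0, 0, 0, 0.01, 0, 25]]}}

```text
time_s: 24.58
tcp_pos: [483.1, -62.7, 60.0]
tool_rot: [0.698, 0.115, -0.113, -0.698]
contact_force: [-5.7, 3.2, 27.7]
width: 0.473
```

>>> {"name": "drive_tool", "arguments": {"plan": [[0, 0, 0, 0, 0.01, 0, 25], [0, 0, 0, 0, 0.01, 0, 25]]}}

```text
time_s: 24.82
tcp_pos: [483.1, -62.7, 59.6]
tool_rot: [0.698, 0.115, -0.113, -0.698]
contact_force: [-7.8, 2.8, 36.5]
width: 0.47
```

Change of 38.8 N, a bit past the 36 N mark because I queued one step too many. That is well below the 70 N limit. Relieving and letting go.

>>> {"name": "drive_tool", "arguments": {"plan": [[0, 0, 0, 0, -0.04, 0, 25], [0, 0, 0, 0, 0, 0, 60], [0, 0, 0, 0, 0, 0, 60], [0, 0, 0, 0, 0, 0, 60]]}}

```text
time_s: 25.32
tcp_pos: [482.1, -62.6, 58.8]
tool_rot: [-0.698, -0.114, 0.114, 0.698]
contact_force: [-0.1, 0.0, -0.5]
width: 0.682
```

>>> {"name": "drive_tool", "arguments": {"plan": [[0, 0, 0, 0, -0.3, 0, 60], [0, 0, 0, 0, -0.8, 0, 60], [0, 0, 0, 0, -0.8, 0, 60], [0, 0, 0, 0, 0, -0.5, 60], [0, 0, 0, 0, 0, -0.3, 60]]}}

```text
time_s: 25.95
tcp_pos: [495.7, -101.3, 155.5]
tool_rot: [0.698, 0.115, -0.113, -0.698]
contact_force: [-0.2, 0.7, -0.5]
width: 0.681
```

>>> {"name": "drive_tool", "arguments": {"plan": [[0, 0, 0, 0, 0, 0, 60], [0, 0, 0, 0, 0, 0, 60]]}}

```text
time_s: 26.2
tcp_pos: [494.2, -100.1, 153.6]
tool_rot: [-0.698, -0.113, 0.114, 0.698]
contact_force: [-0.8, 0.6, -0.4]
width: 0.68
```

```bash
python3 - <<'E'
from h import *
s,M=st(); im=get_image('wrist'); save(im,'w21'); np.savez('/tmp/w21',**im); sc=get_image('scene'); save(sc,'s21')
P=cloud(im)
for c,r in (((566.3,-82.2),29),((483,-63),21)):
    D=np.hypot(P[...,0]-c[0],P[...,1]-c[1]); m=(D<r-2)&(D>r*.65)&(P[...,2]>75)&(P[...,2]<100); Q=P[m]
    A=np.c_[Q[:,:2]-c,np.ones(len(Q))]; k=np.linalg.lstsq(A,Q[:,2],rcond=None)[0]; print('top z',np.median(Q[:,2]),'tilt deg',np.degrees(k[:2]),m.sum())
    print(head(im,c,r,np.median(Q[:,2]),4))
D=np.hypot(P[...,0]-525,P[...,1]+73);m=(D<60)&(np.abs(P[...,2]-50)<4); print('plate z',np.median(P[m][:,2]))
E
```

```text
t 26.2 tcp [ 494.2 -100.1  153.6] xang 18.5 yz [-0.002  0.001 -1.   ] F [-0.8  0.6 -0.4] w 59.9 q [-0.22  0.35  1.94  0.    0.85 -0.55]
top z 86.66866917502415 tilt deg [ 0.00585451 -0.00018627] 2163
((array([566.01807272, -82.15255807,  28.92113545]), np.float64(0.29999295943910953)), np.float64(86.47409186109121))
top z 86.95262814864118 tilt deg [ 0.0516448  -0.09082757] 1344
((array([483.6893435, -63.8662246,  20.5819671]), np.float64(0.1151451426592402)), np.float64(86.77794723378253))
plate z 49.20347031406891
```

View pics/w21.png

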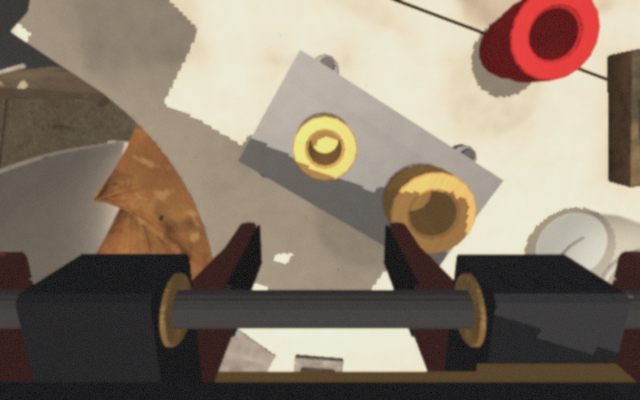

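View pics/s21.png

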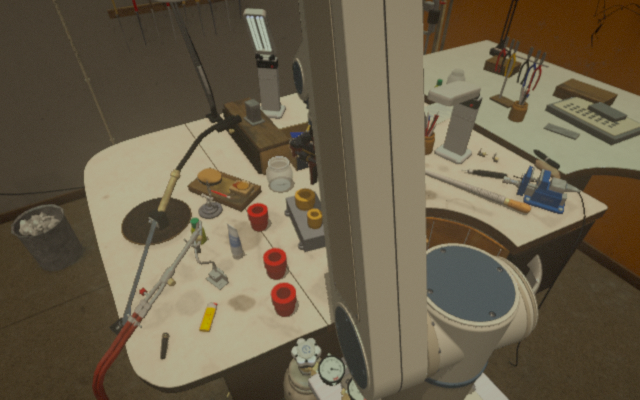

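```bash
python3 - <<'E'
from h import *
t=get_image('top'); save(t,'top21'); P=cloud(t)
P0=cloud(dict(np.load('/tmp/top.npz')))
z=P[...,2]
for nm,c,zr,r in [('tube',(531,147),(80,130),40),('bottle',(631,210),(60,100),22),('stake',(557,-312),(60,75),40),('box',(597,-431),(18,30),40)]:
    for q in (P0,P):
        m=(q[...,2]>zr[0])&(q[...,2]<zr[1])&(np.hypot(q[...,0]-c[0],q[...,1]-c[1])<r); print(nm,m.sum(),np.round(q[m].mean(0),1))
E
```

```text
tube 106 [531.3 146.   96.1]
tube 108 [531.1 145.9  96.1]
bottle 109 [635.3 214.2  78.3]
bottle 111 [635.1 214.1  78.4]
stake 327 [ 557.7 -311.7   68. ]
stake 327 [ 557.7 -311.8   67.9]
box 510 [ 596.7 -431.5   22.8]
box 530 [ 596.4 -430.7   22.8]
```

View pics/top21.png

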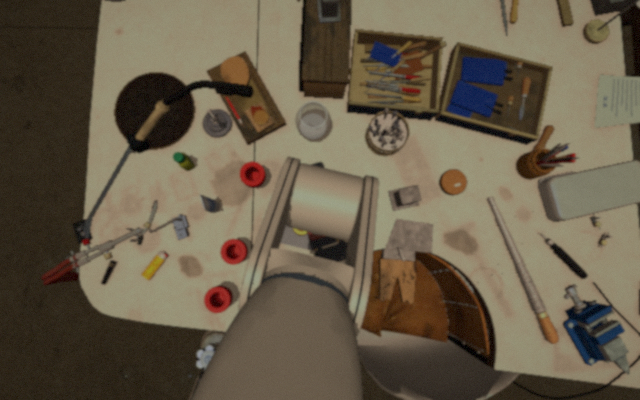

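All four neighbours stand where they were, and the gripper is clear of everything. Handing the job in.

```bash
python3 -c "
from rig import sign_off; print(sign_off())"
```

```text
the job is handed in; nothing more can be done
None
```

I pressed both brass bushings home in their bores, the large one first and then the small one. I let go of both, backed the gripper clear, and handed the job in at about 26 s of the 64 s allowed.

- **Large bushing:** the force on the tool rose sharply at about 28.5 mm deep. I stopped at a change of about 32 N.
- **Small bushing:** it met the shoulder at about the same depth. I stopped at a change of about 39 N, slightly over the 36 N called still fine, because I had queued one step too many. That is well below the 70 N limit.
- **Last checks:** in the last wrist picture both heads are level to within about 0.1°. Their tops stand about 37.5 mm above the plate, so the undersides of the heads are about 7.5 mm above it, inside the 3 to 10 mm range.
- **Neighbours:** the tube, bottle, stake and round box measured within 1 mm of their starting positions. The burr tin, glass jar and red look-alikes still stood in the last pictures, but I did not measure them.
- **Camera disagreement:** the top and wrist cameras differed by 1 to 2 mm, so I lined up each insertion by the bore rim seen up close. The large bushing went in about 1 mm off centre, with side forces under 10 N, and centred itself.

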